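# Clear the front row of a parts bay, fetch the bearing housing, restock the row

## Robot

A 6-joint arm with a two-finger parallel gripper is mounted at the origin on the work surface. World frame = base frame: x ahead of the robot, y to its left, z up, the work surface at z = 0. Lengths are in m, angles in rad, forces in N, time in s.
With the tool pointing down it reaches from about 0.375 to 0.975 m from the base axis. Payload 3.8 kg.
Tool frame: the origin (TCP) lies midway between the tips of the shut fingers; the grasp point (between the pads) lies 19 mm behind it; z points along the fingers, y is the direction in which the jaws open and shut (so a half turn about z gives the same grasp; the last joint's range is limited). The gripper opens to 85 mm and grips with 20 to 120 N. Pads are 22 mm wide; open, the fingers measure 114 mm over their backs; the gripper's body (76 mm by 85 mm) begins 54 mm behind the grasp point. The pads swing forward as they close: fully open they stand 13 mm farther back than shut.
Start: joints at [-1.225, 0.264, 1.604, -0, 1.274, -0.037], TCP at [0.252, -0.626, 0.231] pointing down, gripper open.
Joint ranges: [-2.63, 2.63], [-0.94, 2.18], [0.31, 2.57], [-1.31, 4.45], [0, 2.66], [-2.55, 2.55]. Speed limits (rad/s): [2.57, 2.57, 3.14, 3.14, 3.14, 3.14].

## Interface

Orientations are given as a rotation vector (axis times angle).
In Python, from workcell import bot gives the robot as it stands.
- The arm moves only by the shell command python3 -m inch 'ROWS' [FORCE]. ROWS is JSON, a list of rows, each an object of numbers: "dx", "dy", "dz": the shift along the tool's x, y, z in m; "ax", "ay", "az": the turn, a rotation vector about the tool's x, y, z in degrees; "fingers": the opening, from -1 (shut) to 1 (fully open). A call has 1 to 20 rows; each row is the pose to reach, as a shift and turn from the pose measured when the call began, along the tool's axes at that moment; what a row does not reach only later rows make up. A row lasts 1/8 s, in which the tool goes at most 62.5 mm and 10.7 degrees, less where a joint would pass 70% of its speed; a pose out of reach is approached as far as the arm can. A call with a gripper value outside its range is refused whole. The fingers move at their own pace and stop on an object; FORCE is the grip in N (left out, the last holds). Time passes only in rows, so rows that repeat a pose let the fingers close. It gives the time, the measured TCP pose, the force and the opening at its end, in the units of the state.
- bot.read_state(): the state, without advancing time (a new reading comes with each control period).
- bot.read_camera(name): name is "side" or "top"; returns (picture, depth): 384x512x3 uint8, blue, green, red; 384x512 float32, m along the optical axis (not along the pixel's ray), 0 where there is no reading.
- bot.get_calibration(name): a dict with "intrinsics" (3x3 intrinsics, pixels), "distortion" ([k1, k2, p1, p2, k3] as OpenCV has them; the pictures are not rectified), "view" (4x4, takes a point from world to camera coordinates). Camera axes: x right, y down, z forward; pixel columns grow to the right and rows downward; lengths in m; the calibration is good to about 2 mm. A picture is of the moment at which its call begins. get_calibration takes no time and is no camera call.
- bot.finish_job(): hands the job in, once; it reports no verdict.
Trained networks look in the newest picture that a camera, given by its name, has taken for a name from the list of things; names that differ only in an ending like _2 or _b are one class to them, and where a whole thing is asked for, a point or a joint stands for the part that bears it (a point fixed in the world has none). Each returns a list of dicts, best first, with "p" (0 to 1); they miss things now and then, are a little off and sometimes report something else, mostly with a low value. They report only what shows in the picture. A call takes as long as a camera call. They do not tell look-alikes from the thing itself.
- bot.masks_of(camera, thing): "region" (384x512 bool, what is visible of it) and "box" ([left, top, right, bottom] in pixels, round what is visible of it).
The state is a dict: "time": time; "q": joint angles; "joint_vel": joint speeds; "joint_torque": joint torques, N m; "tool_pos": TCP position; "tcp_rot": TCP orientation; "wrist_force": force on the tool from outside, world axes, zero at the start; "torque": the same for the moment, N m; "width": opening from 0.0 (shut) to 1.0 (fully open).
Only numpy, scipy, OpenCV 4.12 (cv2) and the standard library are available. Lean on these libraries where they do the work, as an engineer would, in place of code of your own. Each camera call takes 0.05 s, during which the arm holds its last target. There are 200 camera calls.

## Task

In the white-walled parts bay three tall things stand in front of a short steel bearing housing: first move all three to the shallow tray at the side and stand them there, then take the bearing housing out and stand it in the middle of the turntable's round top. Finally put the three tall things back in the bay, each standing centred on its own black pad (the one of its own outline) and squared up with it. Keep all four upright throughout and leave them released and at rest.

Things in the scene. Friction and masses are not known exactly. Their poses are not given: they have to be found in the camera images.
- motor_mid (a point): Round motor standing upright: dark steel cylinder 44 mm in diameter and 100 mm tall with a thin shaft (8 mm in diameter, 10 mm tall) on top, 110 mm in all; loose, about 0.4 kg. Origin: its centre, half-way up (55 mm above its underside). At the start it stands centred on its own pad, its underside 11 mm above the table.
- post_mid (a point): Offcut of square slotted aluminium profile standing upright, 40 x 40 mm and 110 mm tall; loose, about 0.3 kg. Axes x, y square to its faces, z up. Origin: its centre, half-way up (55 mm above its underside). At the start it stands centred on its own pad, its underside 11 mm above the table.
- module_mid (a point): Oblong grey plastic controller module standing upright, 34 mm (its x) by 56 mm (its y) and 110 mm tall; loose, about 0.25 kg. Origin: its centre, half-way up (55 mm above its underside). At the start it stands centred on its own pad, its underside 11 mm above the table.
- hub_mid (a point): Bearing housing: plain short steel cylinder, 50 mm in diameter, 40 mm tall, dark bore on top, upright; loose, about 0.45 kg. Origin: its centre, 20 mm above its underside. Starts on the bay's floor, 52 to 54 mm behind the row's centre line, between two fixed aluminium cheeks (30 mm along the bay's x, 8 mm thick, 40 mm tall, 4 mm from its left and right), so it is gripped at front and back, along the bay's x.
- pad_motor_top (a point): Round flat black rubber pad, 52 mm in diameter, 3 mm thick, on the bay's floor: the motor's place. Fixed. Origin: centre of its top face, 11 mm above the table; axes x, y as the bay's. The three pads lie 70 mm apart in a row along the bay's y, in varying order.
- pad_post_top (a point): Square flat black rubber pad, 52 x 52 mm, 3 mm thick, on the bay's floor: the profile offcut's place; its sides parallel to the offcut's. Fixed. Origin: centre of its top face, 11 mm above the table; axes x, y as the bay's. The three pads lie 70 mm apart in a row along the bay's y, in varying order.
- pad_module_top (a point): Oblong flat black rubber pad, 46 mm (x) by 68 mm (y), 3 mm thick, on the bay's floor: the controller module's place, long side along long side. Fixed. Origin: centre of its top face, 11 mm above the table; axes x, y as the bay's. The three pads lie 70 mm apart in a row along the bay's y, in varying order.
- bay: Parts bay, fixed: floor plate 8 mm thick; white walls 45 mm tall at back and sides, open in front (robot side). Origin: on the table under the middle of the row of pads; x to the back wall (inner face at +119 mm), y to the left (side walls' inner faces at +-124 mm); floor starts at x = -50 mm. A spacer ring and a white jar (28 mm wide, 26 mm tall) stand at x 80, y +-98 mm and can stay.
- tray_in (a point): Shallow rectangular green tray, fixed: inside 280 mm (its x) by 130 mm (its y), rim 5 mm wide and 10 mm tall above the table. Origin: centre of its inner floor, 4 mm above the table. It stands to the left or right of the bay, opposite to the turntable.
- turntable_top (a point): Turntable, fixed, not turning: black base 130 x 130 mm, 14 mm tall, carrying a round steel top 100 mm in diameter whose upper face is 30 mm above the table. Origin: centre of that upper face.
There are look-alikes about, which are no part of the job. Of the things that look like the part that bears turntable_top, the smallest one is meant.

How it is judged:
By the outcome, as a careful person would: the job done as asked, in the order asked, and still so for the second after the job is handed in, with the robot touching nothing.
It also fails if it takes over 141 s, if anything falls off the work surface, if the arm or the gripper's body presses on something with over 40 N, if the wrist force passes 120 N, or if a joint passes its speed limit or range.

## Working session

There is one attempt and no reset: what is moved stays moved. The work goes in short steps, Python scripts to look and compute and a shell command to move; the robot and the scene stay as the last step left them, time stands still between calls to the robot, and variables do not carry over. Pictures are saved under pics/ and viewed, about 12 in all and at most 16, crops included, and the job is handed in when it is done.

```bash
ls; mkdir -p pics; python3 - <<'E'
from workcell import bot
import cv2
for c in("top","side"):
    im,d=bot.read_camera(c); cv2.imwrite(f"pics/{c}0.png",im)
    k=bot.get_calibration(c); print(c,k)
s=bot.read_state(); print(s)
E
```

```text
pics
top {'intrinsics': array([[487.44472104,   0.        , 251.01068205],
       [  0.        , 487.44472104, 199.70041392],
       [  0.        ,   0.        ,   1.        ]]), 'distortion': array([0.03286528, 0.        , 0.        , 0.        , 0.        ]), 'view': array([[ 0.02509708, -0.9995407 ,  0.01698615, -0.155003  ],
       [-0.98411398, -0.02768988, -0.17536519,  0.47591215],
       [ 0.17575499, -0.01231515, -0.98435691,  1.18204449],
       [ 0.        ,  0.        ,  0.        ,  1.        ]])}
side {'intrinsics': array([[375.23765302,   0.        , 259.90232983],
       [  0.        , 375.23765302, 193.65083448],
       [  0.        ,   0.        ,   1.        ]]), 'distortion': array([-0.05936542,  0.        ,  0.        ,  0.        ,  0.        ]), 'view': array([[-0.99493781, -0.09886458,  0.01801525,  0.4474635 ],
       [-0.07658997,  0.62994317, -0.77285547,  0.19625418],
       [ 0.06505944, -0.77032291, -0.63432632,  0.86006274],
       [ 0.        ,  0.        ,  0.        ,  1.        ]])}
{'time': 0.1, 'q': array([-1.22491904e+00,  2.64686679e-01,  1.60524029e+00, -8.15575807e-06,
        1.27369223e+00, -3.69077797e-02]), 'joint_vel': array([-0.00128182,  0.00035468, -0.00392535,  0.00039202, -0.00064337,
       -0.00115572]), 'joint_torque': array([ 8.70177155e-04, -5.16707182e+01, -3.68589127e+01,  2.18303421e-05,
        6.34548749e-03, -2.22936166e-05]), 'tool_pos': array([ 0.25188385, -0.62553318,  0.230079  ]), 'tcp_rot': array([-3.08226266e+00, -5.97236193e-01,  5.01596814e-04]), 'wrist_force': array([-1.25030037,  1.28408408,  0.56107063]), 'torque': array([-0.02024166,  0.03899033,  0.00300757]), 'width': 0.9977343678105477}
```

View pics/top0.png

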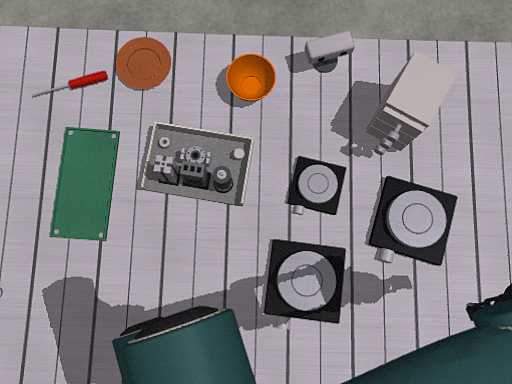

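View pics/side0.png

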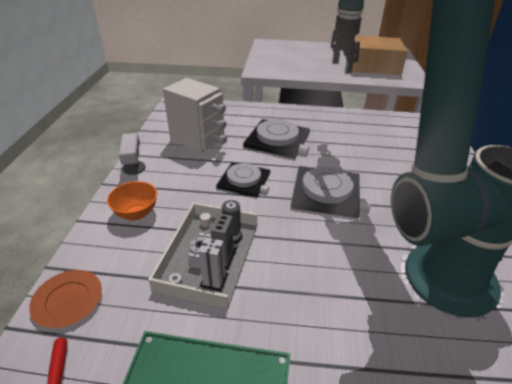

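Top picture: the bay is at (195,163), the green tray at (85,183) and the tall row at about (165,168), (193,175) and (223,178). There are three turntable look-alikes: (318,184), the smallest; (417,218); and (306,280). The smallest at (318,184) is the one meant, on the side away from the tray.

```bash
cat > h.py <<'E'
from workcell import bot
import numpy as np, cv2
C={c:bot.get_calibration(c) for c in("top","side")}
def cloud(c,d):
    k=C[c]; h,w=d.shape; u,v=np.meshgrid(np.arange(w),np.arange(h))
    p=cv2.undistortPoints(np.stack([u,v],-1).reshape(-1,1,2).astype(np.float64),k["intrinsics"],k["distortion"]).reshape(h,w,2)
    P=np.dstack([p*d[...,None],d]); V=k["view"]
    W=(P-V[:3,3])@V[:3,:3]; W[d==0]=np.nan
    return W
def pix2z(c,uv,z):
    k=C[c];V=k["view"]
    p=cv2.undistortPoints(np.array(uv,float).reshape(-1,1,2),k["intrinsics"],k["distortion"]).reshape(-1,2)
    r=np.c_[p,np.ones(len(p))]@V[:3,:3]; o=-V[:3,:3].T@V[:3,3]
    return o+r*((z-o[2])/r[:,2])[:,None]
def project(c,X):
    k=C[c];V=k["view"]
    return cv2.projectPoints(np.array(X,float).reshape(-1,3),cv2.Rodrigues(V[:3,:3])[0],V[:3,3],k["intrinsics"],k["distortion"])[0].reshape(-1,2)
E
python3 - <<'E'
from h import *
np.set_printoptions(precision=4,suppress=True)
im={};W={}
for c in("top","side"):
    im[c],d=bot.read_camera(c); W[c]=cloud(c,d)
for t in "motor_mid post_mid module_mid hub_mid tray_in turntable_top bay".split():
    for c in("top","side"):
        for m in bot.masks_of(c,t)[:3]:
            R=m["region"]; P=W[c][R]; P=P[~np.isnan(P[:,0])]
            zt=np.percentile(P[:,2],97) if len(P) else np.nan
            T=P[abs(P[:,2]-zt)<.006]
            print(t,c,round(m["p"],2),m["box"],len(P),"ztop %.3f"%zt,"topmean",T.mean(0),"rect",cv2.minAreaRect((T[:,:2]*1000).astype(np.float32)))
a=cv2.resize(im["top"][110:220,130:350],None,fx=3.6,fy=3.6,interpolation=cv2.INTER_CUBIC)
cv2.imwrite("pics/crop1.png",a)
E
```

```text
motor_mid top 0.93 [210.5, 168.8, 232.7, 188.7] 362 ztop 0.118 topmean [ 0.5283 -0.0691  0.1143] rect ((527.935546875, -69.43955993652344), (39.53823471069336, 40.45340347290039), 2.500666379928589)
motor_mid side 0.55 [222.1, 200.0, 240.7, 240.4] 441 ztop 0.117 topmean [ 0.5282 -0.0638  0.1132] rect ((522.1201782226562, -57.72563171386719), (41.004638671875, 63.077598571777344), 38.67314529418945)
post_mid top 0.67 [154.5, 155.2, 178.8, 181.8] 486 ztop 0.125 topmean [0.5465 0.0701 0.1222] rect ((546.6591796875, 70.1053237915039), (39.6413688659668, 39.98978805541992), 80.9802474975586)
post_mid side 0.93 [199.6, 238.2, 228.8, 286.9] 998 ztop 0.123 topmean [0.5452 0.0755 0.1219] rect ((545.4893188476562, 73.96885681152344), (38.9274787902832, 38.296348571777344), 83.03865814208984)
post_mid side 0.48 [192.8, 237.1, 204.7, 254.5] 137 ztop 0.051 topmean [0.5975 0.0053 0.0492] rect ((599.02099609375, 3.394775390625), (47.5870246887207, 24.65203094482422), 80.2928466796875)
module_mid top 0.75 [179.4, 155.7, 209.4, 183.5] 569 ztop 0.125 topmean [0.5369 0.0013 0.122 ] rect ((537.256164550
[... 2423 characters left out ...]
7050170898438, -307.71844482421875), (95.87155151367188, 103.01776123046875), 5.809701919555664)
turntable_top side 0.63 [242.2, 122.8, 309.9, 156.5] 1908 ztop 0.048 topmean [ 0.4464 -0.5512  0.0456] rect ((447.3240966796875, -554.8785400390625), (139.24710083007812, 147.2811279296875), 1.3082284927368164)
bay top 0.84 [139.8, 121.0, 255.4, 206.0] 5035 ztop 0.048 topmean [ 0.6102 -0.0054  0.0456] rect ((575.3936157226562, -4.7400665283203125), (262.26995849609375, 175.59371948242188), 82.04483795166016)
bay side 0.86 [147.0, 205.0, 257.1, 313.7] 4708 ztop 0.046 topmean [0.6096 0.028  0.0447] rect ((574.834716796875, -1.977996826171875), (263.544921875, 176.03311157226562), 82.64183807373047)
```

View pics/crop1.png

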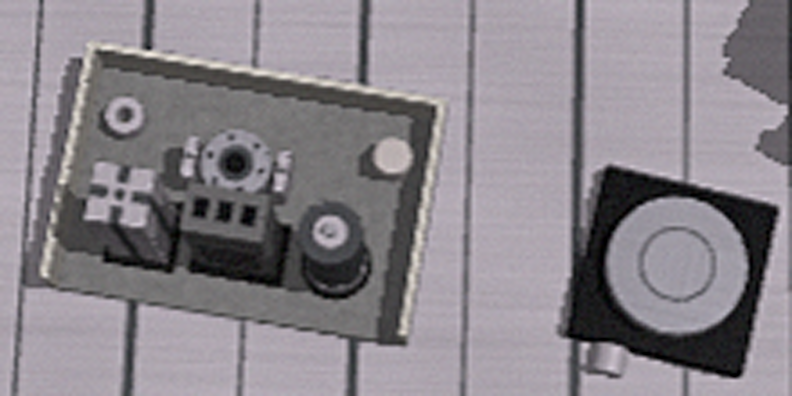

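The crop confirms the smallest turntable at crop (690,265), which is picture (318,184). It also gives the left-to-right order as post, module, motor, with the hub behind the module. The bay's yaw is about -7.5°. I'll save a baseline and plan the first move.

```bash
cat >> h.py <<'E'
from scipy.spatial.transform import Rotation as Ro
np.set_printoptions(precision=4,suppress=True)
YAW=-7.5
def plan(x,y,z,yaw=YAW):
    "shift and turn in tool axes to a tool-down pose with tool y at world angle yaw"
    s=bot.read_state(); R=Ro.from_rotvec(s["tcp_rot"]); c,n=np.cos(np.radians(yaw)),np.sin(np.radians(yaw))
    T=Ro.from_matrix(np.array([[-n,c,0],[c,n,0],[0,0,-1]]).T)
    print("shift",R.inv().apply(np.array([x,y,z])-s["tool_pos"]),"turn",(R.inv()*T).as_rotvec(degrees=True),"t %.2f"%s["time"])
def tops(things,ztop):
    "xy of the top face (known height) per camera"
    out={}
    W={}
    for c in("top","side"): W[c]=cloud(c,bot.read_camera(c)[1])
    for t in things:
        for c in("top","side"):
            for m in bot.masks_of(c,t)[:2]:
                P=W[c][m["region"]]; P=P[abs(P[:,2]-ztop[t])<.008]
                if len(P)>20:
                    r=cv2.minAreaRect((P[:,:2]*1000).astype(np.float32))
                    print(t,c,"p%.2f n%d"%(m["p"],len(P)),"mean",P.mean(0)*1000,"rect",np.array(r[0]),np.array(r[1]),"%.1f"%r[2])
Z={"motor_mid":.112,"post_mid":.122,"module_mid":.122}
E
python3 - <<'E'
from h import *
tops(list(Z),Z)
plan(.546,.072,.20)
E
```

```text
motor_mid top p0.87 n252 mean [526.5532 -68.7284 112.2846] rect [526.5294 -69.035 ] [41.8121 40.8863] 27.6
motor_mid side p0.62 n212 mean [527.2883 -61.5672 111.764 ] rect [528.2003 -65.513 ] [41.8297 42.0214] 46.9
post_mid top p0.58 n293 mean [546.1388  70.4277 121.6474] rect [546.8284  70.5897] [40.1048 40.9283] 80.9
post_mid side p0.61 n330 mean [544.6635  75.4736 121.1437] rect [544.656   72.5194] [41.7734 39.5931] 80.7
post_mid side p0.19 n328 mean [536.6532   8.3605 121.3689] rect [538.5016  14.4235] [80.8594 34.9185] 83.8
module_mid top p0.65 n335 mean [536.5265   1.8805 121.4365] rect [537.5245   1.7173] [55.7938 34.6903] 81.7
module_mid side p0.72 n328 mean [536.8197   7.6432 121.3737] rect [537.563    4.1093] [56.2415 34.4551] 82.1
shift [ 0.5334 -0.5379  0.0313] turn [ -0.0006  -0.     -60.5715] t 1.30
```

```bash
python3 -m inch '[{"dx":0.533,"dy":-0.538,"dz":0.031,"az":-60.6,"fingers":0.9},{"dx":0.533,"dy":-0.538,"dz":0.031,"az":-60.6,"fingers":0.9},{"dx":0.533,"dy":-0.538,"dz":0.031,"az":-60.6,"fingers":0.9},{"dx":0.533,"dy":-0.538,"dz":0.031,"az":-60.6,"fingers":0.9},{"dx":0.533,"dy":-0.538,"dz":0.031,"az":-60.6,"fingers":0.9},{"dx":0.533,"dy":-0.538,"dz":0.031,"az":-60.6,"fingers":0.9},{"dx":0.533,"dy":-0.538,"dz":0.031,"az":-60.6,"fingers":0.9},{"dx":0.533,"dy":-0.538,"dz":0.031,"az":-60.6,"fingers":0.9},{"dx":0.533,"dy":-0.538,"dz":0.031,"az":-60.6,"fingers":0.9},{"dx":0.533,"dy":-0.538,"dz":0.031,"az":-60.6,"fingers":0.9},{"dx":0.533,"dy":-0.538,"dz":0.031,"az":-60.6,"fingers":0.9},{"dx":0.533,"dy":-0.538,"dz":0.031,"az":-60.6,"fingers":0.9},{"dx":0.533,"dy":-0.538,"dz":0.031,"az":-60.6,"fingers":0.9},{"dx":0.533,"dy":-0.538,"dz":0.031,"az":-60.6,"fingers":0.9},{"dx":0.533,"dy":-0.538,"dz":0.031,"az":-60.6,"fingers":0.9},{"dx":0.533,"dy":-0.538,"dz":0.031,"az":-60.6,"fingers":0.9},{"dx":0.533,"dy":-0.538,"dz":0.031,"az":-60.6,"fingers":0.9},{"dx":0.533,"dy":-0.538,"dz":0.031,"az":-60.6,"fingers":0.9}]' 40; python3 -c "
from h import *
plan(.546,.072,.068)"
```

```text
shift [ 0.5334 -0.5379  0.1633] turn [ -0.0006  -0.     -60.5715] t 1.30invalid input at $[0]: expected keys dx, dy, dz, ax, ay, az, fingers
```

```bash
python3 -m inch '[{"dx":0.533,"dy":-0.538,"dz":0.031,"ax":0,"ay":0,"az":-60.6,"fingers":0.9},{"dx":0.533,"dy":-0.538,"dz":0.031,"ax":0,"ay":0,"az":-60.6,"fingers":0.9},{"dx":0.533,"dy":-0.538,"dz":0.031,"ax":0,"ay":0,"az":-60.6,"fingers":0.9},{"dx":0.533,"dy":-0.538,"dz":0.031,"ax":0,"ay":0,"az":-60.6,"fingers":0.9},{"dx":0.533,"dy":-0.538,"dz":0.031,"ax":0,"ay":0,"az":-60.6,"fingers":0.9},{"dx":0.533,"dy":-0.538,"dz":0.031,"ax":0,"ay":0,"az":-60.6,"fingers":0.9},{"dx":0.533,"dy":-0.538,"dz":0.031,"ax":0,"ay":0,"az":-60.6,"fingers":0.9},{"dx":0.533,"dy":-0.538,"dz":0.031,"ax":0,"ay":0,"az":-60.6,"fingers":0.9},{"dx":0.533,"dy":-0.538,"dz":0.031,"ax":0,"ay":0,"az":-60.6,"fingers":0.9},{"dx":0.533,"dy":-0.538,"dz":0.031,"ax":0,"ay":0,"az":-60.6,"fingers":0.9},{"dx":0.533,"dy":-0.538,"dz":0.031,"ax":0,"ay":0,"az":-60.6,"fingers":0.9},{"dx":0.533,"dy":-0.538,"dz":0.031,"ax":0,"ay":0,"az":-60.6,"fingers":0.9},{"dx":0.533,"dy":-0.538,"dz":0.031,"ax":0,"ay":0,"az":-60.6,"fingers":0.9},{"dx":0.533,"dy":-0.538,"dz":0.031,"ax":0,"ay":0,"az":-60.6,"fingers":0.9},{"dx":0.533,"dy":-0.538,"dz":0.031,"ax":0,"ay":0,"az":-60.6,"fingers":0.9},{"dx":0.533,"dy":-0.538,"dz":0.031,"ax":0,"ay":0,"az":-60.6,"fingers":0.9}]' 40; python3 -c "
from h import *
plan(.546,.072,.068)"
```

```text
time: 3.3
tool_pos: [0.5453, 0.0706, 0.2004]
tcp_rot: [2.363, 2.069, -0.0]
wrist_force: [-0.2, 0.0, 0.2]
width: 0.951
shift [0.0016 0.0005 0.1324] turn [ 0.007   0.0119 -0.085 ] t 3.30
```

```bash
python3 -m inch '[{"dx":0.0015,"dy":0.0005,"dz":0.06,"ax":0,"ay":0,"az":0,"fingers":0.9},{"dx":0.0015,"dy":0.0005,"dz":0.1,"ax":0,"ay":0,"az":0,"fingers":0.9},{"dx":0.0015,"dy":0.0005,"dz":0.132,"ax":0,"ay":0,"az":0,"fingers":0.9},{"dx":0.0015,"dy":0.0005,"dz":0.132,"ax":0,"ay":0,"az":0,"fingers":0.9},{"dx":0.0015,"dy":0.0005,"dz":0.132,"ax":0,"ay":0,"az":0,"fingers":0.3},{"dx":0.0015,"dy":0.0005,"dz":0.132,"ax":0,"ay":0,"az":0,"fingers":0.1},{"dx":0.0015,"dy":0.0005,"dz":0.132,"ax":0,"ay":0,"az":0,"fingers":-0.1},{"dx":0.0015,"dy":0.0005,"dz":0.132,"ax":0,"ay":0,"az":0,"fingers":-0.4},{"dx":0.0015,"dy":0.0005,"dz":0.132,"ax":0,"ay":0,"az":0,"fingers":-0.4},{"dx":0.0015,"dy":0.0005,"dz":0.132,"ax":0,"ay":0,"az":0,"fingers":-0.4}]' 40; python3 -c "
from h import *
plan(.61,.283,.2)"
```

```text
time: 4.55
tool_pos: [0.5473, 0.072, 0.0704]
tcp_rot: [2.362, 2.068, 0.003]
wrist_force: [-1.2, -1.2, 6.8]
width: 0.465
shift [ 0.2174  0.0347 -0.1294] turn [ 0.1747 -0.0116 -0.0719] t 4.55
```

```bash
python3 -m inch '[{"dx":0,"dy":0,"dz":-0.03,"ax":0,"ay":0,"az":0,"fingers":-0.4},{"dx":0,"dy":0,"dz":-0.08,"ax":0,"ay":0,"az":0,"fingers":-0.4},{"dx":0,"dy":0,"dz":-0.12,"ax":0,"ay":0,"az":0,"fingers":-0.4},{"dx":0.04,"dy":0.006,"dz":-0.13,"ax":0,"ay":0,"az":0,"fingers":-0.4},{"dx":0.09,"dy":0.014,"dz":-0.13,"ax":0,"ay":0,"az":0,"fingers":-0.4},{"dx":0.14,"dy":0.022,"dz":-0.13,"ax":0,"ay":0,"az":0,"fingers":-0.4},{"dx":0.19,"dy":0.03,"dz":-0.13,"ax":0,"ay":0,"az":0,"fingers":-0.4},{"dx":0.217,"dy":0.035,"dz":-0.13,"ax":0,"ay":0,"az":0,"fingers":-0.4},{"dx":0.217,"dy":0.035,"dz":-0.13,"ax":0,"ay":0,"az":0,"fingers":-0.4},{"dx":0.217,"dy":0.035,"dz":-0.13,"ax":0,"ay":0,"az":0,"fingers":-0.4}]' 40; python3 - <<'E'
from h import *
s=bot.read_state();print(s["tool_pos"],s["wrist_force"])
tops(["post_mid"],{"post_mid":s["tool_pos"][2]-.0704+.121})
plan(.61,.283,.064)
im,_=bot.read_camera("side");cv2.imwrite("pics/s2.png",im)
E
```

```text
time: 5.8
tool_pos: [0.6095, 0.282, 0.1997]
tcp_rot: [2.361, 2.069, 0.0]
wrist_force: [-0.4, -0.1, -2.5]
width: 0.463
[0.6095 0.282  0.1997] [-0.3814 -0.126  -2.4831]
post_mid top p0.58 n174 mean [610.7982 267.669  249.8485] rect [609.4722 269.8709] [20.4707 46.8172] 83.2
post_mid side p0.76 n441 mean [613.2628 293.1528 250.2759] rect [611.9742 288.7147] [27.0898 43.4784] 83.0
shift [ 0.0015 -0.0007  0.1366] turn [ 0.1669  0.0045 -0.1368] t 6.00
```

View pics/s2.png

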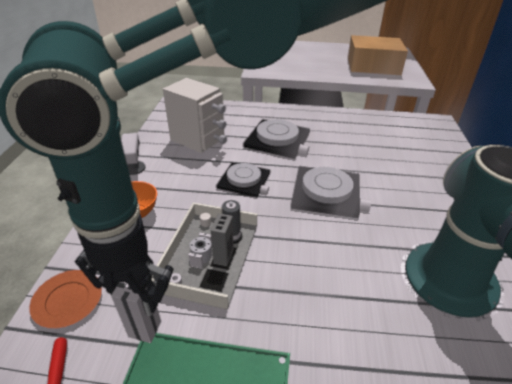

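The side view shows the post held upright at about (140,310) over the tray. I'll lower it and release.

```bash
python3 -m inch '[{"dx":0.0015,"dy":-0.001,"dz":0.05,"ax":0,"ay":0,"az":0,"fingers":-0.4},{"dx":0.0015,"dy":-0.001,"dz":0.1,"ax":0,"ay":0,"az":0,"fingers":-0.4},{"dx":0.0015,"dy":-0.001,"dz":0.125,"ax":0,"ay":0,"az":0,"fingers":-0.4},{"dx":0.0015,"dy":-0.001,"dz":0.134,"ax":0,"ay":0,"az":0,"fingers":-0.4},{"dx":0.0015,"dy":-0.001,"dz":0.136,"ax":0,"ay":0,"az":0,"fingers":-0.4},{"dx":0.0015,"dy":-0.001,"dz":0.136,"ax":0,"ay":0,"az":0,"fingers":-0.4}]' 40; python3 -c "
from h import *
plan(.61,.283,.063)"
```

```text
time: 6.8
tool_pos: [0.6111, 0.2836, 0.0666]
tcp_rot: [2.362, 2.066, 0.008]
wrist_force: [-0.2, -0.4, -2.8]
width: 0.464
shift [-0.0007 -0.0011  0.0036] turn [ 0.3277 -0.094  -0.1461] t 6.80
```

```bash
python3 -m inch '[{"dx":0,"dy":0,"dz":0.003,"ax":0.3,"ay":0,"az":0,"fingers":-0.4},{"dx":0,"dy":0,"dz":0.0045,"ax":0.3,"ay":0,"az":0,"fingers":-0.4},{"dx":0,"dy":0,"dz":0.0045,"ax":0.3,"ay":0,"az":0,"fingers":0},{"dx":0,"dy":0,"dz":0.004,"ax":0.3,"ay":0,"az":0,"fingers":0.2},{"dx":0,"dy":0,"dz":0.004,"ax":0.3,"ay":0,"az":0,"fingers":0.5},{"dx":0,"dy":0,"dz":0.004,"ax":0.3,"ay":0,"az":0,"fingers":0.5}]' 40; python3 -c "
from h import *
plan(.5372,.0025,.2);plan(.61,.283,.2)"
```

```text
time: 7.55
tool_pos: [0.6112, 0.2836, 0.0627]
tcp_rot: [-2.364, -2.068, -0.003]
wrist_force: [-0.2, 0.4, -0.3]
width: 0.753
shift [-0.2882 -0.0358 -0.1378] turn [ 0.0317 -0.096  -0.1465] t 7.55
shift [-0.0005 -0.001  -0.1373] turn [ 0.0317 -0.096  -0.1465] t 7.55
```

```bash
python3 -m inch '[{"dx":0,"dy":0,"dz":-0.05,"ax":0,"ay":0,"az":0,"fingers":0.5},{"dx":0,"dy":0,"dz":-0.1,"ax":0,"ay":0,"az":0,"fingers":0.5},{"dx":0,"dy":0,"dz":-0.138,"ax":0,"ay":0,"az":0,"fingers":0.8},{"dx":-0.06,"dy":-0.007,"dz":-0.138,"ax":0,"ay":0,"az":0,"fingers":0.8},{"dx":-0.12,"dy":-0.015,"dz":-0.138,"ax":0,"ay":0,"az":0,"fingers":0.8},{"dx":-0.18,"dy":-0.022,"dz":-0.138,"ax":0,"ay":0,"az":0,"fingers":0.8},{"dx":-0.24,"dy":-0.03,"dz":-0.138,"ax":0,"ay":0,"az":0,"fingers":0.8},{"dx":-0.288,"dy":-0.036,"dz":-0.138,"ax":0,"ay":0,"az":0,"fingers":0.8},{"dx":-0.288,"dy":-0.036,"dz":-0.138,"ax":0,"ay":0,"az":0,"fingers":0.8},{"dx":-0.288,"dy":-0.036,"dz":-0.138,"ax":0,"ay":0,"az":0,"fingers":0.8}]' 40; python3 -c "
from h import *
plan(.5375,.0025,.068)
im,_=bot.read_camera('side');cv2.imwrite('pics/s3.png',im)"
```

```text
time: 8.8
tool_pos: [0.5373, 0.0029, 0.2004]
tcp_rot: [-2.365, -2.067, -0.004]
wrist_force: [-0.1, -0.1, -0.2]
width: 0.897
shift [-0.0007  0.0002  0.1324] turn [ 0.0596 -0.1364 -0.1987] t 8.80
```

View pics/s3.png

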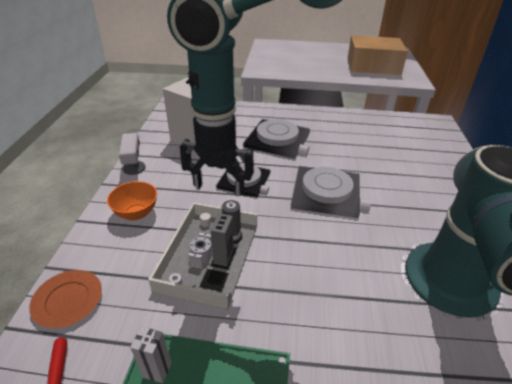

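The post stands upright in the tray at about (150,355), and the open gripper is above the module. Next I'll grasp the module.

```bash
python3 -m inch '[{"dx":-0.0005,"dy":0,"dz":0.06,"ax":0,"ay":0,"az":-0.2,"fingers":0.8},{"dx":-0.0005,"dy":0,"dz":0.1,"ax":0,"ay":0,"az":-0.2,"fingers":0.8},{"dx":-0.0005,"dy":0,"dz":0.134,"ax":0,"ay":0,"az":-0.2,"fingers":0.8},{"dx":-0.0005,"dy":0,"dz":0.134,"ax":0,"ay":0,"az":-0.2,"fingers":0.8},{"dx":-0.0005,"dy":0,"dz":0.134,"ax":0,"ay":0,"az":-0.2,"fingers":0.3},{"dx":-0.0005,"dy":0,"dz":0.134,"ax":0,"ay":0,"az":-0.2,"fingers":0.1},{"dx":-0.0005,"dy":0,"dz":0.134,"ax":0,"ay":0,"az":-0.2,"fingers":-0.1},{"dx":-0.0005,"dy":0,"dz":0.134,"ax":0,"ay":0,"az":-0.2,"fingers":-0.3},{"dx":-0.0005,"dy":0,"dz":0.134,"ax":0,"ay":0,"az":-0.2,"fingers":-0.5},{"dx":-0.0005,"dy":0,"dz":0.134,"ax":0,"ay":0,"az":-0.2,"fingers":-0.5}]' 40; python3 -c "
from h import *
plan(.52,.287,.2)"
```

```text
time: 10.1
tool_pos: [0.5385, 0.0033, 0.0677]
tcp_rot: [2.361, 2.072, 0.006]
wrist_force: [-0.3, 1.7, 6.6]
width: 0.397
shift [ 0.2793 -0.0547 -0.1317] turn [ 0.1689 -0.1594  0.0567] t 10.10
```

```bash
python3 -m inch '[{"dx":0,"dy":0,"dz":-0.03,"ax":0,"ay":0,"az":0,"fingers":-0.5},{"dx":0,"dy":0,"dz":-0.08,"ax":0,"ay":0,"az":0,"fingers":-0.5},{"dx":0,"dy":0,"dz":-0.12,"ax":0,"ay":0,"az":0,"fingers":-0.5},{"dx":0.04,"dy":-0.008,"dz":-0.132,"ax":0,"ay":0,"az":0,"fingers":-0.5},{"dx":0.09,"dy":-0.018,"dz":-0.132,"ax":0,"ay":0,"az":0,"fingers":-0.5},{"dx":0.14,"dy":-0.028,"dz":-0.132,"ax":0,"ay":0,"az":0,"fingers":-0.5},{"dx":0.19,"dy":-0.038,"dz":-0.132,"ax":0,"ay":0,"az":0,"fingers":-0.5},{"dx":0.24,"dy":-0.048,"dz":-0.132,"ax":0,"ay":0,"az":0,"fingers":-0.5},{"dx":0.279,"dy":-0.055,"dz":-0.132,"ax":0,"ay":0,"az":0,"fingers":-0.5},{"dx":0.279,"dy":-0.055,"dz":-0.132,"ax":0,"ay":0,"az":0,"fingers":-0.5},{"dx":0.279,"dy":-0.055,"dz":-0.132,"ax":0,"ay":0,"az":0,"fingers":-0.5}]' 40; python3 - <<'E'
from h import *
plan(.52,.287,.0615)
E
```

```text
time: 11.48
tool_pos: [0.5191, 0.2861, 0.1993]
tcp_rot: [2.36, 2.073, 0.003]
wrist_force: [0.0, 0.1, -2.8]
width: 0.392
shift [0.0009 0.0006 0.1378] turn [ 0.099  -0.0661  0.0862] t 11.47
```

```bash
python3 -m inch '[{"dx":0.001,"dy":0,"dz":0.05,"ax":0.2,"ay":0,"az":0,"fingers":-0.5},{"dx":0.001,"dy":0,"dz":0.1,"ax":0.2,"ay":0,"az":0,"fingers":-0.5},{"dx":0.001,"dy":0,"dz":0.125,"ax":0.2,"ay":0,"az":0,"fingers":-0.5},{"dx":0.001,"dy":0,"dz":0.136,"ax":0.2,"ay":0,"az":0,"fingers":-0.5},{"dx":0.001,"dy":0,"dz":0.137,"ax":0.2,"ay":0,"az":0,"fingers":-0.5},{"dx":0.001,"dy":0,"dz":0.137,"ax":0.2,"ay":0,"az":0,"fingers":-0.5}]' 40; python3 -c "
from h import *
plan(.52,.287,.0613)"
```

```text
time: 12.22
tool_pos: [0.5207, 0.2872, 0.0636]
tcp_rot: [-2.36, -2.071, -0.003]
wrist_force: [0.3, 0.5, -2.3]
width: 0.393
shift [-0.0003 -0.0006  0.0023] turn [ 0.0151 -0.1374  0.0483] t 12.22
```

```bash
python3 -m inch '[{"dx":0,"dy":0,"dz":0.003,"ax":0,"ay":0,"az":0,"fingers":-0.5},{"dx":0,"dy":0,"dz":0.004,"ax":0,"ay":0,"az":0,"fingers":-0.5},{"dx":0,"dy":0,"dz":0.004,"ax":0,"ay":0,"az":0,"fingers":-0.1},{"dx":0,"dy":0,"dz":0.003,"ax":0,"ay":0,"az":0,"fingers":0.2},{"dx":0,"dy":0,"dz":0.003,"ax":0,"ay":0,"az":0,"fingers":0.4},{"dx":0,"dy":0,"dz":0.003,"ax":0,"ay":0,"az":0,"fingers":0.4}]' 40; python3 -c "
from h import *
plan(.528,-.067,.2);plan(.52,.287,.2)"
```

```text
time: 12.98
tool_pos: [0.5207, 0.2873, 0.0607]
tcp_rot: [-2.36, -2.071, -0.003]
wrist_force: [0.6, 1.0, -0.6]
width: 0.698
shift [-0.35    0.0532 -0.1401] turn [ 0.0238 -0.1439  0.0471] t 12.97
shift [-0.     -0.0006 -0.1393] turn [ 0.0238 -0.1439  0.0471] t 12.97
```

```bash
python3 -m inch '[{"dx":0,"dy":0,"dz":-0.05,"ax":0,"ay":0,"az":0,"fingers":0.4},{"dx":0,"dy":0,"dz":-0.1,"ax":0,"ay":0,"az":0,"fingers":0.4},{"dx":0,"dy":0,"dz":-0.14,"ax":0,"ay":0,"az":0,"fingers":0.8},{"dx":-0.06,"dy":0.009,"dz":-0.14,"ax":0,"ay":0,"az":0,"fingers":0.8},{"dx":-0.12,"dy":0.018,"dz":-0.14,"ax":0,"ay":0,"az":0,"fingers":0.8},{"dx":-0.18,"dy":0.027,"dz":-0.14,"ax":0,"ay":0,"az":0,"fingers":0.8},{"dx":-0.24,"dy":0.036,"dz":-0.14,"ax":0,"ay":0,"az":0,"fingers":0.8},{"dx":-0.3,"dy":0.045,"dz":-0.14,"ax":0,"ay":0,"az":0,"fingers":0.8},{"dx":-0.35,"dy":0.053,"dz":-0.14,"ax":0,"ay":0,"az":0,"fingers":0.8},{"dx":-0.35,"dy":0.053,"dz":-0.14,"ax":0,"ay":0,"az":0,"fingers":0.8},{"dx":-0.35,"dy":0.053,"dz":-0.14,"ax":0,"ay":0,"az":0,"fingers":0.8}]' 40; python3 -c "
from h import *
plan(.528,-.067,.064)"
```

```text
time: 14.35
tool_pos: [0.5276, -0.0667, 0.1998]
tcp_rot: [-2.36, -2.07, -0.004]
wrist_force: [-0.5, 0.8, -0.1]
width: 0.903
shift [-0.0007  0.0004  0.1358] turn [ 0.0019 -0.1827 -0.004 ] t 14.35
```

```bash
python3 -m inch '[{"dx":-0.0005,"dy":0,"dz":0.06,"ax":0,"ay":0,"az":0,"fingers":0.8},{"dx":-0.0005,"dy":0,"dz":0.1,"ax":0,"ay":0,"az":0,"fingers":0.8},{"dx":-0.0005,"dy":0,"dz":0.137,"ax":0,"ay":0,"az":0,"fingers":0.8},{"dx":-0.0005,"dy":0,"dz":0.137,"ax":0,"ay":0,"az":0,"fingers":0.8},{"dx":-0.0005,"dy":0,"dz":0.137,"ax":0,"ay":0,"az":0,"fingers":0.3},{"dx":-0.0005,"dy":0,"dz":0.137,"ax":0,"ay":0,"az":0,"fingers":0.1},{"dx":-0.0005,"dy":0,"dz":0.137,"ax":0,"ay":0,"az":0,"fingers":-0.1},{"dx":-0.0005,"dy":0,"dz":0.137,"ax":0,"ay":0,"az":0,"fingers":-0.3},{"dx":-0.0005,"dy":0,"dz":0.137,"ax":0,"ay":0,"az":0,"fingers":-0.3},{"dx":-0.0005,"dy":0,"dz":0.137,"ax":0,"ay":0,"az":0,"fingers":-0.3}]' 50; python3 -c "
from h import *
plan(.43,.291,.2)"
```

```text
time: 15.6
tool_pos: [0.5289, -0.0668, 0.0651]
tcp_rot: [-2.362, -2.071, -0.007]
wrist_force: [-2.1, 2.1, 6.7]
width: 0.506
shift [ 0.3423 -0.1445 -0.1341] turn [ 0.1625 -0.2032 -0.0253] t 15.60
```

```bash
python3 -m inch '[{"dx":0,"dy":0,"dz":-0.03,"ax":0,"ay":0,"az":0,"fingers":-0.3},{"dx":0,"dy":0,"dz":-0.08,"ax":0,"ay":0,"az":0,"fingers":-0.3},{"dx":0,"dy":0,"dz":-0.12,"ax":0,"ay":0,"az":0,"fingers":-0.3},{"dx":0.04,"dy":-0.017,"dz":-0.135,"ax":0,"ay":0,"az":0,"fingers":-0.3},{"dx":0.09,"dy":-0.038,"dz":-0.135,"ax":0,"ay":0,"az":0,"fingers":-0.3},{"dx":0.14,"dy":-0.059,"dz":-0.135,"ax":0,"ay":0,"az":0,"fingers":-0.3},{"dx":0.19,"dy":-0.08,"dz":-0.135,"ax":0,"ay":0,"az":0,"fingers":-0.3},{"dx":0.24,"dy":-0.101,"dz":-0.135,"ax":0,"ay":0,"az":0,"fingers":-0.3},{"dx":0.29,"dy":-0.122,"dz":-0.135,"ax":0,"ay":0,"az":0,"fingers":-0.3},{"dx":0.33,"dy":-0.139,"dz":-0.135,"ax":0,"ay":0,"az":0,"fingers":-0.3},{"dx":0.342,"dy":-0.144,"dz":-0.135,"ax":0,"ay":0,"az":0,"fingers":-0.3},{"dx":0.342,"dy":-0.144,"dz":-0.135,"ax":0,"ay":0,"az":0,"fingers":-0.3},{"dx":0.342,"dy":-0.144,"dz":-0.135,"ax":0,"ay":0,"az":0,"fingers":-0.3}]' 50; python3 - <<'E'
from h import *
plan(.43,.291,.058)
E
```

```text
time: 17.23
tool_pos: [0.4306, 0.2895, 0.2007]
tcp_rot: [2.363, 2.07, 0.006]
wrist_force: [1.1, 0.8, -4.8]
width: 0.504
shift [ 0.0011 -0.0012  0.1427] turn [ 0.161  -0.1481 -0.0737] t 17.23
```

```bash
python3 -m inch '[{"dx":0.001,"dy":-0.001,"dz":0.05,"ax":0.2,"ay":-0.1,"az":0,"fingers":-0.3},{"dx":0.001,"dy":-0.001,"dz":0.1,"ax":0.2,"ay":-0.1,"az":0,"fingers":-0.3},{"dx":0.001,"dy":-0.001,"dz":0.13,"ax":0.2,"ay":-0.1,"az":0,"fingers":-0.3},{"dx":0.001,"dy":-0.001,"dz":0.14,"ax":0.2,"ay":-0.1,"az":0,"fingers":-0.3},{"dx":0.001,"dy":-0.001,"dz":0.141,"ax":0.2,"ay":-0.1,"az":0,"fingers":-0.3},{"dx":0.001,"dy":-0.001,"dz":0.141,"ax":0.2,"ay":-0.1,"az":0,"fingers":-0.3}]' 50; python3 -c "
from h import *
plan(.43,.291,.0581)"
```

```text
time: 17.98
tool_pos: [0.4319, 0.2914, 0.0614]
tcp_rot: [-2.364, -2.069, -0.006]
wrist_force: [-0.3, 0.0, -4.5]
width: 0.506
shift [-0.0007 -0.0018  0.0033] turn [ 0.1196 -0.1669 -0.1054] t 17.98
```

```bash
python3 -m inch '[{"dx":0,"dy":0,"dz":0.003,"ax":0.1,"ay":-0.1,"az":0,"fingers":-0.3},{"dx":0,"dy":0,"dz":0.0045,"ax":0.1,"ay":-0.1,"az":0,"fingers":-0.3},{"dx":0,"dy":0,"dz":0.0045,"ax":0.1,"ay":-0.1,"az":0,"fingers":0.1},{"dx":0,"dy":0,"dz":0.004,"ax":0.1,"ay":-0.1,"az":0,"fingers":0.3},{"dx":0,"dy":0,"dz":0.004,"ax":0.1,"ay":-0.1,"az":0,"fingers":0.5},{"dx":0,"dy":0,"dz":0.004,"ax":0.1,"ay":-0.1,"az":0,"fingers":0.5}]' 50
python3 -m inch '[{"dx":0,"dy":0,"dz":-0.05,"ax":0,"ay":0,"az":0,"fingers":0.5},{"dx":0,"dy":0,"dz":-0.1,"ax":0,"ay":0,"az":0,"fingers":0.5},{"dx":0,"dy":0,"dz":-0.14,"ax":0,"ay":0,"az":0,"fingers":0.5},{"dx":-0.06,"dy":-0.03,"dz":-0.16,"ax":0,"ay":0,"az":0,"fingers":0.7},{"dx":-0.12,"dy":-0.05,"dz":-0.16,"ax":0,"ay":0,"az":0,"fingers":0.7},{"dx":-0.18,"dy":-0.06,"dz":-0.16,"ax":0,"ay":0,"az":0,"fingers":0.7},{"dx":-0.18,"dy":-0.06,"dz":-0.16,"ax":0,"ay":0,"az":0,"fingers":0.7},{"dx":-0.18,"dy":-0.06,"dz":-0.16,"ax":0,"ay":0,"az":0,"fingers":0.7}]' 50; python3 - <<'E'
from h import *
im,d=bot.read_camera("top"); W=cloud("top",d)
cv2.imwrite("pics/t4.png",cv2.resize(im[90:260,30:260],None,fx=3.4,fy=3.4))
for c in("top","side"):
    if c=="side": W=cloud(c,bot.read_camera(c)[1])
    for t in("hub_mid","pad_motor_top","pad_post_top","pad_module_top"):
        for m in bot.masks_of(c,t)[:2]:
            P=W[m["region"]];zz=.048 if t=="hub_mid" else .011
            P=P[abs(P[:,2]-zz)<.008]
            if len(P)>20:
                r=cv2.minAreaRect((P[:,:2]*1000).astype(np.float32)); print(c,t,"p%.2f n%d"%(m["p"],len(P)),m["box"],np.array(r[0]),np.array(r[1]),"%.1f"%r[2])
E
```

```text
time: 18.73
tool_pos: [0.4321, 0.2916, 0.0576]
tcp_rot: [-2.363, -2.069, -0.002]
wrist_force: [0.6, -0.1, 0.4]
width: 0.752
time: 19.73
tool_pos: [0.349, 0.1208, 0.2177]
tcp_rot: [-2.365, -2.067, -0.005]
wrist_force: [-0.2, 0.6, -0.3]
width: 0.852
top hub_mid p0.94 n293 [184.8, 147.2, 207.8, 168.8] [589.4843   2.9526] [47.6261 47.3072] 16.7
top pad_motor_top p0.75 n324 [213.1, 176.1, 234.5, 192.9] [529.3674 -70.0724] [52.7572 49.5567] 2.3
top pad_post_top p0.91 n368 [162.1, 164.6, 179.5, 184.7] [547.3753  72.0434] [52.2739 51.2948] 82.3
top pad_module_top p0.91 n433 [181.3, 169.7, 211.4, 190.6] [536.8116   2.438 ] [67.9717 47.8575] 80.9
side hub_mid p0.55 n307 [192.2, 236.8, 214.4, 264.7] [587.037    5.8531] [50.9703 46.7542] 68.9
side hub_mid p0.25 n33 [241.9, 344.2, 269.3, 383.8] [430.445  302.2979] [41.1132 12.6726] 6.8
side pad_motor_top p0.52 n226 [222.7, 229.7, 243.6, 245.9] [526.8375 -65.5436] [45.4441 50.3742] 7.7
side pad_post_top p0.72 n473 [199.7, 269.6, 230.5, 291.2] [545.8672  70.3951] [58.4613 54.9745] 81.9
side pad_module_top p0.90 n416 [211.0, 247.1, 235.6, 268.9] [536.5464   0.8655] [73.9587 44.8478] 80.9
side pad_module_top p0.54 n132 [128.3, 328.8, 174.7, 383.5] [620.7399 253.8725] [101.1938  64.8267] 84.6
```

View pics/t4.png

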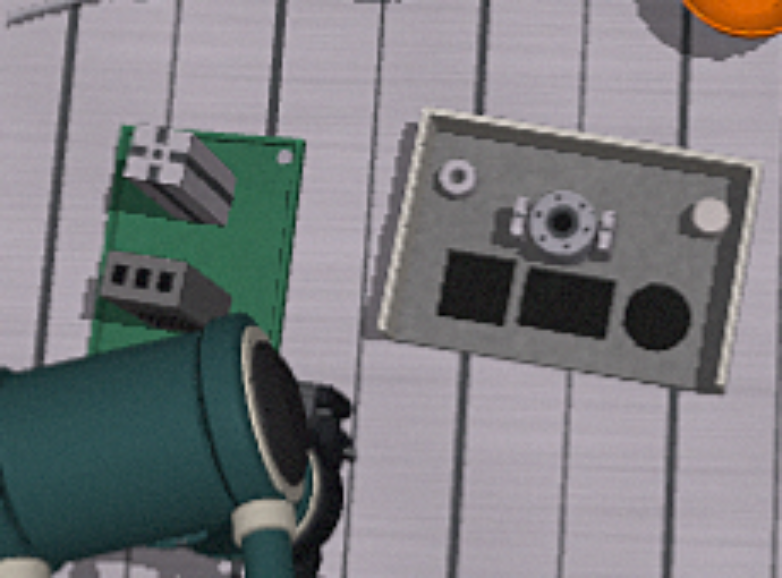

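The crop shows the post and module upright in the tray and all three pads clear: square at crop (478,287), oblong (567,303), round (657,317). The hub at (562,222) stands between its cheeks. I'll measure the pads precisely by thresholding.

```bash
python3 - <<'E'
from h import *
im,_=bot.read_camera("top"); g=cv2.cvtColor(im,cv2.COLOR_BGR2GRAY)
def pads(c,g,z=.011):
    # rectify onto the plane z, 0.5 mm per pixel
    x=np.arange(.48,.60,.0005);y=np.arange(-.12,.13,.0005);X,Y=np.meshgrid(x,y)
    uv=project(c,np.c_[X.ravel(),Y.ravel(),np.full(X.size,z)]).astype(np.float32).reshape(*X.shape,2)
    q=cv2.remap(g,uv[...,0],uv[...,1],cv2.INTER_CUBIC)
    b=(q<50).astype(np.uint8)
    n,l,st,ce=cv2.connectedComponentsWithStats(b)
    out=[]
    for i in range(1,n):
        if st[i,4]>4000:
            r=cv2.minAreaRect(np.argwhere(l==i)[:,::-1].astype(np.float32))
            out.append((480+ce[i,0]/2,-120+ce[i,1]/2)); print(c,st[i,4]/4,"cen",out[-1],"rect",480+r[0][0]/2,-120+r[0][1]/2,np.array(r[1])/2,r[2])
    cv2.imwrite(f"pics/r_{c}.png",q)
pads("top",g)
im2,_=bot.read_camera("side"); pads("side",cv2.cvtColor(im2,cv2.COLOR_BGR2GRAY))
E
```

```text
top 1994.0 cen (np.float64(527.652331995988), np.float64(-68.42032347041123)) rect 527.5000152587891 -68.75 [50.11   50.5442] 82.87498474121094
top 3022.75 cen (np.float64(536.9891654949963), np.float64(0.9888346704160114)) rect 537.0766296386719 1.120819091796875 [67.9253 46.323 ] 81.6897201538086
top 2566.5 cen (np.float64(546.9079485680888), np.float64(70.0752970972141)) rect 546.9291839599609 70.10760498046875 [51.4392 52.2515] 81.99527740478516
side 1818.75 cen (np.float64(527.1258419243986), np.float64(-65.74852233676975)) rect 526.9326934814453 -65.83654022216797 [47.9504 47.4601] 78.69007110595703
side 2737.0 cen (np.float64(536.6723602484471), np.float64(3.283796127146516)) rect 536.7021179199219 3.5531005859375 [66.5688 42.4253] 82.27816772460938
side 2378.75 cen (np.float64(546.1526537046768), np.float64(72.56726221755125)) rect 546.0476455688477 72.70425415039062 [50.1669 49.1082] 82.1847152709961
```

```bash
sed -i 's/^YAW=.*/YAW=-7.9/' h.py; python3 -c "
from h import *
plan(.5883,.0044,.14)"
```

```text
shift [-0.0842  0.2529  0.0772] turn [ 0.0234 -0.0769  0.327 ] t 20.32
```

```bash
python3 -m inch '[{"dx":-0.02,"dy":0.05,"dz":0.01,"ax":0,"ay":0,"az":0.3,"fingers":0.75},{"dx":-0.04,"dy":0.1,"dz":0.03,"ax":0,"ay":0,"az":0.3,"fingers":0.75},{"dx":-0.06,"dy":0.16,"dz":0.05,"ax":0,"ay":0,"az":0.3,"fingers":0.75},{"dx":-0.08,"dy":0.21,"dz":0.07,"ax":0,"ay":0,"az":0.3,"fingers":0.75},{"dx":-0.084,"dy":0.253,"dz":0.077,"ax":0,"ay":0,"az":0.3,"fingers":0.75},{"dx":-0.084,"dy":0.253,"dz":0.077,"ax":0,"ay":0,"az":0.3,"fingers":0.75},{"dx":-0.084,"dy":0.253,"dz":0.077,"ax":0,"ay":0,"az":0.3,"fingers":0.75}]' 60; python3 -c "
from h import *
plan(.5883,.0044,.016)
tops(list(Z),{'motor_mid':.105,'post_mid':.115,'module_mid':.115})
im,d=bot.read_camera('top');cv2.imwrite('pics/t5.png',im)"
```

```text
time: 21.2
tool_pos: [0.5878, 0.0046, 0.1397]
tcp_rot: [-2.368, -2.062, -0.0]
wrist_force: [1.2, -0.3, -0.3]
width: 0.875
shift [-0.0003  0.0007  0.1237] turn [-0.071  -0.0734  0.0153] t 21.20
motor_mid top p0.75 n262 mean [432.3572 286.9817 104.9859] rect [432.3308 288.1556] [37.931  42.2479] 0.6
motor_mid side p0.74 n554 mean [431.3598 294.3903 104.9326] rect [431.2864 292.236 ] [40.5145 42.8709] 6.1
post_mid top p0.88 n293 mean [611.9374 279.9086 114.1648] rect [613.082  281.2794] [42.1279 41.4106] 81.1
post_mid side p0.64 n627 mean [610.4219 285.4832 114.4291] rect [611.4488 283.6836] [41.7451 41.4926] 81.9
module_mid top p0.60 n347 mean [522.2747 282.2761 114.2604] rect [523.129  283.9323] [57.0734 33.9429] 82.3
module_mid side p0.95 n714 mean [521.1046 290.48   114.4796] rect [521.7957 287.6209] [56.4364 34.1387] 82.0
```

```bash
python3 -m inch '[{"dx":0,"dy":0.001,"dz":0.05,"ax":0,"ay":0,"az":0,"fingers":0.75},{"dx":0,"dy":0.001,"dz":0.09,"ax":0,"ay":0,"az":0,"fingers":0.75},{"dx":0,"dy":0.001,"dz":0.115,"ax":0,"ay":0,"az":0,"fingers":0.75},{"dx":0,"dy":0.001,"dz":0.124,"ax":0,"ay":0,"az":0,"fingers":0.75},{"dx":0,"dy":0.001,"dz":0.124,"ax":0,"ay":0,"az":0,"fingers":0.6},{"dx":0,"dy":0.001,"dz":0.124,"ax":0,"ay":0,"az":0,"fingers":0.4},{"dx":0,"dy":0.001,"dz":0.124,"ax":0,"ay":0,"az":0,"fingers":0.2},{"dx":0,"dy":0.001,"dz":0.124,"ax":0,"ay":0,"az":0,"fingers":0},{"dx":0,"dy":0.001,"dz":0.124,"ax":0,"ay":0,"az":0,"fingers":-0.2},{"dx":0,"dy":0.001,"dz":0.124,"ax":0,"ay":0,"az":0,"fingers":-0.2},{"dx":0,"dy":0.001,"dz":0.124,"ax":0,"ay":0,"az":0,"fingers":-0.2}]' 60; python3 -c "
from h import *
plan(.53,-.31,.16)"
```

```text
time: 23.02
tool_pos: [0.5906, 0.0048, 0.0184]
tcp_rot: [2.367, 2.063, 0.005]
wrist_force: [-1.1, -0.8, 6.3]
width: 0.57
shift [-0.3199 -0.0165 -0.1422] turn [ 0.1974 -0.0934  0.0481] t 23.02
```

```bash
python3 -m inch '[{"dx":0,"dy":0,"dz":-0.03,"ax":0,"ay":0,"az":0,"fingers":-0.2},{"dx":0,"dy":0,"dz":-0.08,"ax":0,"ay":0,"az":0,"fingers":-0.2},{"dx":0,"dy":0,"dz":-0.12,"ax":0,"ay":0,"az":0,"fingers":-0.2},{"dx":-0.04,"dy":-0.002,"dz":-0.14,"ax":0,"ay":0,"az":0,"fingers":-0.2},{"dx":-0.09,"dy":-0.005,"dz":-0.14,"ax":0,"ay":0,"az":0,"fingers":-0.2},{"dx":-0.14,"dy":-0.007,"dz":-0.14,"ax":0,"ay":0,"az":0,"fingers":-0.2},{"dx":-0.19,"dy":-0.01,"dz":-0.14,"ax":0,"ay":0,"az":0,"fingers":-0.2},{"dx":-0.24,"dy":-0.012,"dz":-0.14,"ax":0,"ay":0,"az":0,"fingers":-0.2},{"dx":-0.29,"dy":-0.015,"dz":-0.14,"ax":0,"ay":0,"az":0,"fingers":-0.2},{"dx":-0.32,"dy":-0.017,"dz":-0.14,"ax":0,"ay":0,"az":0,"fingers":-0.2},{"dx":-0.32,"dy":-0.017,"dz":-0.14,"ax":0,"ay":0,"az":0,"fingers":-0.2},{"dx":-0.32,"dy":-0.017,"dz":-0.14,"ax":0,"ay":0,"az":0,"fingers":-0.2}]' 60; python3 - <<'E'
from h import *
plan(.531,-.310,.042)
im,_=bot.read_camera("side");cv2.imwrite("pics/s6.png",cv2.resize(im[60:260,150:380],None,fx=3,fy=3))
E
```

```text
time: 24.52
tool_pos: [0.529, -0.3094, 0.157]
tcp_rot: [-2.369, -2.063, -0.006]
wrist_force: [-0.6, -0.4, -3.6]
width: 0.565
shift [-0.0007  0.0018  0.115 ] turn [ 0.1263 -0.164   0.0208] t 24.52
```

View pics/s6.png

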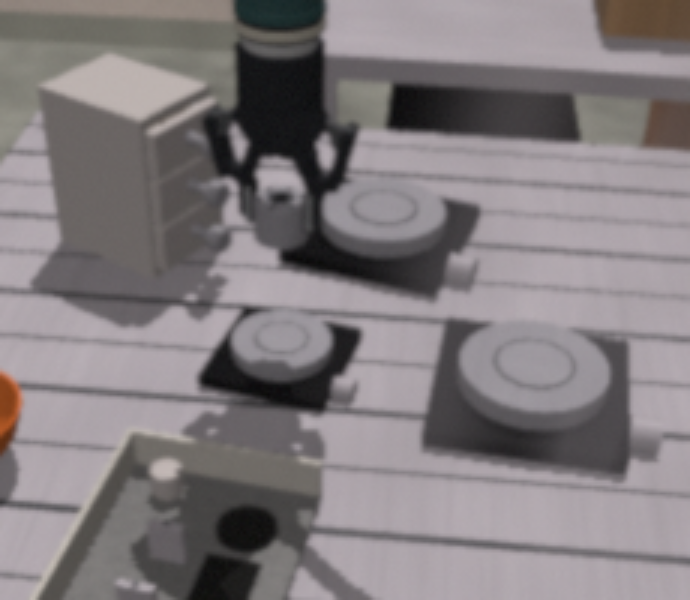

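The side crop shows the hub held upright over the smallest turntable, at crop (282,345). Next I'll lower it.

```bash
python3 -m inch '[{"dx":-0.0005,"dy":0.0015,"dz":0.05,"ax":0.1,"ay":-0.1,"az":0,"fingers":-0.2},{"dx":-0.0005,"dy":0.0015,"dz":0.09,"ax":0.1,"ay":-0.1,"az":0,"fingers":-0.2},{"dx":-0.0005,"dy":0.0015,"dz":0.11,"ax":0.1,"ay":-0.1,"az":0,"fingers":-0.2},{"dx":-0.0005,"dy":0.0015,"dz":0.114,"ax":0.1,"ay":-0.1,"az":0,"fingers":-0.2},{"dx":-0.0005,"dy":0.0015,"dz":0.114,"ax":0.1,"ay":-0.1,"az":0,"fingers":-0.2}]' 60; python3 - <<'E'
from h import *
plan(.531,-.310,.0405)
def plane_fit(c,uv,z): return pix2z(c,uv,z)*1000
# turntable base square and steel disc, hub: depth bands near the turntable
for c in("top","side"):
    W=cloud(c,bot.read_camera(c)[1])
    roi=(abs(W[...,0]-.531)<.09)&(abs(W[...,1]+.31)<.09)
    for n,z,r in(("disc",.031,.055),("hub",.072,.03)):
        k=roi&(abs(W[...,2]-z)<.004)&(np.hypot(W[...,0]-.531,W[...,1]+.31)<r+.006)
        P=(W[k][:,:2]*1000).astype(np.float32); print(c,n,len(P),cv2.minEnclosingCircle(P) if len(P) else None)
E
```

```text
time: 25.2
tool_pos: [0.5321, -0.3097, 0.0444]
tcp_rot: [2.366, 2.064, 0.003]
wrist_force: [-0.3, -0.5, -1.9]
width: 0.567
shift [-0.0004 -0.0011  0.0039] turn [ 0.1454 -0.0069  0.1006] t 25.20
top disc 0 None
top hub 0 None
side disc 339 ((530.4200439453125, -308.3232421875), 50.284420013427734)
side hub 105 ((530.9423828125, -308.5289611816406), 34.963966369628906)
```

```bash
python3 -m inch '[{"dx":-0.0005,"dy":-0.001,"dz":0.003,"ax":0.1,"ay":0,"az":0,"fingers":-0.2},{"dx":-0.0005,"dy":-0.001,"dz":0.005,"ax":0.1,"ay":0,"az":0,"fingers":-0.2},{"dx":-0.0005,"dy":-0.001,"dz":0.005,"ax":0.1,"ay":0,"az":0,"fingers":0.2},{"dx":-0.0005,"dy":-0.001,"dz":0.004,"ax":0.1,"ay":0,"az":0,"fingers":0.4},{"dx":-0.0005,"dy":-0.001,"dz":0.004,"ax":0.1,"ay":0,"az":0,"fingers":0.6},{"dx":-0.0005,"dy":-0.001,"dz":0.004,"ax":0.1,"ay":0,"az":0,"fingers":0.7}]' 60
python3 -m inch '[{"dx":0,"dy":0,"dz":-0.04,"ax":0,"ay":0,"az":0,"fingers":0.7},{"dx":0,"dy":0,"dz":-0.1,"ax":0,"ay":0,"az":0,"fingers":0.7},{"dx":0,"dy":0,"dz":-0.16,"ax":0,"ay":0,"az":0,"fingers":0.7},{"dx":0.06,"dy":-0.06,"dz":-0.16,"ax":0,"ay":0,"az":0,"fingers":0.7},{"dx":0.12,"dy":-0.12,"dz":-0.16,"ax":0,"ay":0,"az":0,"fingers":0.6},{"dx":0.18,"dy":-0.14,"dz":-0.16,"ax":0,"ay":0,"az":0,"fingers":0.5},{"dx":0.24,"dy":-0.14,"dz":-0.16,"ax":0,"ay":0,"az":0,"fingers":0.5},{"dx":0.3,"dy":-0.14,"dz":-0.16,"ax":0,"ay":0,"az":0,"fingers":0.5}]' 60; python3 - <<'E'
from h import *
for c in("top","side"):
    im,d=bot.read_camera(c);W=cloud(c,d)
    if c=="top": cv2.imwrite("pics/t7.png",cv2.resize(im[130:240,50:360],None,fx=2.5,fy=2.5))
    for n,z,r in(("disc",.031,.055),("hub",.071,.03)):
        k=(abs(W[...,2]-z)<.006)&(np.hypot(W[...,0]-.531,W[...,1]+.31)<r+.006)
        P=(W[k][:,:2]*1000).astype(np.float32)
        if len(P): print(c,n,len(P),cv2.minEnclosingCircle(P),P.mean(0),cv2.fitEllipse(cv2.convexHull(P)))
s=bot.read_state();print(s["tool_pos"],s["q"],s["time"])
E
```

```text
time: 26.05
tool_pos: [0.5318, -0.3108, 0.0416]
tcp_rot: [2.366, 2.063, 0.002]
wrist_force: [0.4, -0.0, 0.0]
width: 0.848
time: 27.05
tool_pos: [0.4307, -0.0267, 0.2013]
tcp_rot: [2.366, 2.061, 0.003]
wrist_force: [1.0, -0.1, 0.1]
width: 0.749
top disc 798 ((529.9993896484375, -312.6707458496094), 50.67903137207031) [ 525.6329 -310.1001] ((530.3361206054688, -312.700927734375), (98.63446807861328, 99.77116394042969), 41.49668884277344)
top hub 310 ((532.9229125976562, -313.90472412109375), 25.658170700073242) [ 532.6704 -313.4682] ((533.2500610351562, -314.00244140625), (48.30172348022461, 50.74699020385742), 58.04060363769531)
side disc 250 ((530.5930786132812, -307.5236511230469), 51.617515563964844) [ 542.2637 -287.7185] ((531.1176147460938, -309.3314514160156), (97.96673583984375, 104.00841522216797), 176.8192901611328)
side hub 49 ((535.2590942382812, -309.4305725097656), 24.6367130279541) [ 545.1658 -305.0156] ((534.8187255859375, -310.637451171875), (45.95594787597656, 50.51896667480469), 172.71310424804688)
[ 0.4311 -0.0229  0.2012] [-0.1119 -0.1922  2.1318  0.0016  1.1986  0.0167] 27.15
```

View pics/t7.png

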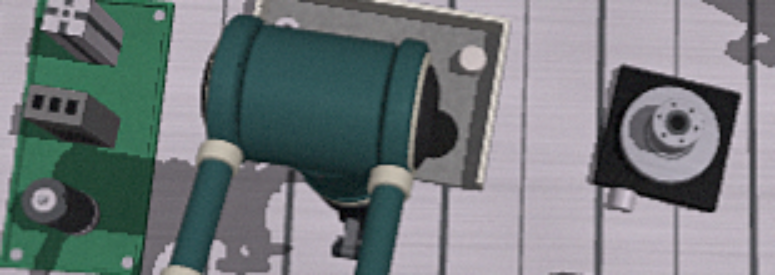

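The module, post and motor stand upright in the tray. The hub stands on the disc at crop (677,124), about 3 mm off centre in both cameras. There is plenty of time, so I'll regrip it and correct that.

```bash
python3 -m inch '[{"dx":0,"dy":0,"dz":0,"ax":0,"ay":0,"az":0,"fingers":0.7}]' 60; python3 -c "
from h import *
plan(.5318,-.3115,.16)"
```

```text
time: 27.28
tool_pos: [0.4312, -0.0224, 0.2014]
tcp_rot: [2.356, 2.075, 0.005]
wrist_force: [-0.6, -0.1, -0.1]
width: 0.848
shift [-0.2742  0.1362  0.0417] turn [ 0.2247 -0.0619  0.6437] t 27.27
```

```bash
python3 -m inch '[{"dx":-0.055,"dy":0.027,"dz":0.01,"ax":0.2,"ay":0,"az":0.6,"fingers":0.75},{"dx":-0.11,"dy":0.054,"dz":0.02,"ax":0.2,"ay":0,"az":0.6,"fingers":0.75},{"dx":-0.165,"dy":0.081,"dz":0.03,"ax":0.2,"ay":0,"az":0.6,"fingers":0.75},{"dx":-0.22,"dy":0.108,"dz":0.04,"ax":0.2,"ay":0,"az":0.6,"fingers":0.75},{"dx":-0.274,"dy":0.136,"dz":0.042,"ax":0.2,"ay":0,"az":0.6,"fingers":0.75},{"dx":-0.274,"dy":0.136,"dz":0.042,"ax":0.2,"ay":0,"az":0.6,"fingers":0.75},{"dx":-0.274,"dy":0.136,"dz":0.042,"ax":0.2,"ay":0,"az":0.6,"fingers":0.75},{"dx":-0.274,"dy":0.136,"dz":0.042,"ax":0.2,"ay":0,"az":0.6,"fingers":0.75}]' 60; python3 -c "
from h import *
plan(.5318,-.3115,.044)"
```

```text
time: 28.28
tool_pos: [0.5309, -0.3107, 0.1597]
tcp_rot: [-2.368, -2.063, -0.002]
wrist_force: [-0.7, 0.6, 0.3]
width: 0.875
shift [-0.0008  0.0011  0.1157] turn [-0.0051 -0.0877  0.0367] t 28.27
```

```bash
python3 -m inch '[{"dx":-0.001,"dy":0.001,"dz":0.05,"ax":0,"ay":0,"az":0,"fingers":0.75},{"dx":-0.001,"dy":0.001,"dz":0.09,"ax":0,"ay":0,"az":0,"fingers":0.75},{"dx":-0.001,"dy":0.001,"dz":0.116,"ax":0,"ay":0,"az":0,"fingers":0.75},{"dx":-0.001,"dy":0.001,"dz":0.116,"ax":0,"ay":0,"az":0,"fingers":0.75},{"dx":-0.001,"dy":0.001,"dz":0.116,"ax":0,"ay":0,"az":0,"fingers":0.4},{"dx":-0.001,"dy":0.001,"dz":0.116,"ax":0,"ay":0,"az":0,"fingers":0.2},{"dx":-0.001,"dy":0.001,"dz":0.116,"ax":0,"ay":0,"az":0,"fingers":0},{"dx":-0.001,"dy":0.001,"dz":0.116,"ax":0,"ay":0,"az":0,"fingers":-0.2},{"dx":-0.001,"dy":0.001,"dz":0.116,"ax":0,"ay":0,"az":0,"fingers":-0.2},{"dx":-0.001,"dy":0.001,"dz":0.116,"ax":0,"ay":0,"az":0,"fingers":-0.2}]' 60
python3 -m inch '[{"dx":0,"dy":0,"dz":-0.003,"ax":0,"ay":0,"az":0,"fingers":-0.2},{"dx":0.001,"dy":-0.004,"dz":-0.004,"ax":0,"ay":0,"az":0,"fingers":-0.2},{"dx":0.001,"dy":-0.004,"dz":-0.004,"ax":0,"ay":0,"az":0,"fingers":-0.2}]' 60;  python3 -c "
from h import *
plan(.5288,-.3098,.044)"
```

```text
time: 29.52
tool_pos: [0.5331, -0.3124, 0.0462]
tcp_rot: [2.367, 2.063, 0.003]
wrist_force: [-1.1, 2.1, 6.2]
width: 0.562
time: 29.9
tool_pos: [0.5284, -0.3105, 0.0497]
tcp_rot: [2.368, 2.063, 0.003]
wrist_force: [0.1, -0.8, -4.1]
width: 0.559
shift [0.0007 0.0003 0.0057] turn [ 0.1051 -0.0451  0.0366] t 29.90
```

```bash
python3 -m inch '[{"dx":-0.0005,"dy":0.0016,"dz":0.002,"ax":0.1,"ay":0,"az":0,"fingers":-0.2},{"dx":-0.0005,"dy":0.0016,"dz":0.005,"ax":0.1,"ay":0,"az":0,"fingers":-0.2},{"dx":-0.0005,"dy":0.0016,"dz":0.0055,"ax":0.1,"ay":0,"az":0,"fingers":-0.2},{"dx":-0.0005,"dy":0.0016,"dz":0.0055,"ax":0.1,"ay":0,"az":0,"fingers":0.2},{"dx":-0.0005,"dy":0.0016,"dz":0.0045,"ax":0.1,"ay":0,"az":0,"fingers":0.5},{"dx":-0.0005,"dy":0.0016,"dz":0.0045,"ax":0.1,"ay":0,"az":0,"fingers":0.7}]' 60
python3 -m inch '[{"dx":0,"dy":0,"dz":-0.04,"ax":0,"ay":0,"az":0,"fingers":0.7},{"dx":0,"dy":0,"dz":-0.1,"ax":0,"ay":0,"az":0,"fingers":0.7},{"dx":0,"dy":0,"dz":-0.16,"ax":0,"ay":0,"az":0,"fingers":0.7},{"dx":0.06,"dy":-0.06,"dz":-0.16,"ax":0,"ay":0,"az":0,"fingers":0.7},{"dx":0.12,"dy":-0.12,"dz":-0.16,"ax":0,"ay":0,"az":0,"fingers":0.6},{"dx":0.18,"dy":-0.14,"dz":-0.16,"ax":0,"ay":0,"az":0,"fingers":0.5},{"dx":0.24,"dy":-0.14,"dz":-0.16,"ax":0,"ay":0,"az":0,"fingers":0.5},{"dx":0.3,"dy":-0.14,"dz":-0.16,"ax":0,"ay":0,"az":0,"fingers":0.5},{"dx":0.36,"dy":-0.14,"dz":-0.16,"ax":0,"ay":0,"az":0,"fingers":0.5},{"dx":0.42,"dy":-0.14,"dz":-0.16,"ax":0,"ay":0,"az":0,"fingers":0.5}]' 60; python3 - <<'E'
from h import *
for c in("top","side"):
    im,d=bot.read_camera(c);W=cloud(c,d)
    for n,z,r in(("disc",.031,.055),("hub",.071,.03)):
        k=(abs(W[...,2]-z)<.006)&(np.hypot(W[...,0]-.531,W[...,1]+.31)<r+.006)
        P=(W[k][:,:2]*1000).astype(np.float32)
        if len(P): print(c,n,len(P),cv2.minEnclosingCircle(P),cv2.fitEllipse(cv2.convexHull(P))[:2])
plan(.432,.2912,.2)
E
```

```text
time: 30.65
tool_pos: [0.5302, -0.3113, 0.0453]
tcp_rot: [-2.368, -2.064, -0.001]
wrist_force: [0.1, 0.1, 0.2]
width: 0.853
time: 31.9
tool_pos: [0.4452, 0.0972, 0.2059]
tcp_rot: [2.368, 2.063, 0.003]
wrist_force: [0.5, -0.8, -0.9]
width: 0.754
top disc 794 ((530.6002807617188, -312.0732421875), 50.244964599609375) ((530.2088623046875, -312.61602783203125), (98.38292694091797, 99.11761474609375))
top hub 315 ((530.8353271484375, -314.07293701171875), 25.47939109802246) ((531.145751953125, -313.7000427246094), (48.7437629699707, 50.307395935058594))
side disc 75 ((559.433349609375, -315.800537109375), 29.061084747314453) ((564.1683349609375, -314.0969543457031), (31.639408111572266, 58.88709259033203))Traceback (most recent call last):
  File "<stdin>", line 7, in <module>
cv2.error: OpenCV(4.12.0) /io/opencv/modules/imgproc/src/shapedescr.cpp:361: error: (-201:Incorrect size of input array) There should be at least 5 points to fit the ellipse in function 'fitEllipseNoDirect'
```

Hub is now about 1 mm from the disc centre. Next is the motor.

```bash
python3 -c "
from h import *
plan(.432,.2912,.2)"
```

```text
shift [ 0.1871 -0.038   0.0064] turn [ 0.0704 -0.1907  0.4544] t 32.00
```

```bash
python3 -m inch '[{"dx":0.06,"dy":-0.012,"dz":0.004,"ax":0,"ay":-0.2,"az":0.4,"fingers":0.6},{"dx":0.12,"dy":-0.024,"dz":0.006,"ax":0,"ay":-0.2,"az":0.4,"fingers":0.6},{"dx":0.17,"dy":-0.034,"dz":0.006,"ax":0,"ay":-0.2,"az":0.4,"fingers":0.6},{"dx":0.187,"dy":-0.038,"dz":0.006,"ax":0,"ay":-0.2,"az":0.4,"fingers":0.6},{"dx":0.187,"dy":-0.038,"dz":0.006,"ax":0,"ay":-0.2,"az":0.4,"fingers":0.6},{"dx":0.187,"dy":-0.038,"dz":0.006,"ax":0,"ay":-0.2,"az":0.4,"fingers":0.6}]' 50; python3 -c "
from h import *
plan(.432,.2912,.057)"
```

```text
time: 32.75
tool_pos: [0.4321, 0.2895, 0.2002]
tcp_rot: [2.368, 2.062, -0.001]
wrist_force: [-0.3, -0.4, -0.8]
width: 0.798
shift [ 0.0018 -0.0005  0.1432] turn [ 0.0556  0.0766 -0.0016] t 32.75
```

```bash
python3 -m inch '[{"dx":0.001,"dy":-0.0005,"dz":0.06,"ax":0,"ay":0,"az":0,"fingers":0.6},{"dx":0.0015,"dy":-0.0005,"dz":0.11,"ax":0,"ay":0,"az":0,"fingers":0.6},{"dx":0.0015,"dy":-0.0005,"dz":0.143,"ax":0,"ay":0,"az":0,"fingers":0.6},{"dx":0.0015,"dy":-0.0005,"dz":0.143,"ax":0,"ay":0,"az":0,"fingers":0.6},{"dx":0.0015,"dy":-0.0005,"dz":0.143,"ax":0,"ay":0,"az":0,"fingers":0.3},{"dx":0.0015,"dy":-0.0005,"dz":0.143,"ax":0,"ay":0,"az":0,"fingers":0.1},{"dx":0.0015,"dy":-0.0005,"dz":0.143,"ax":0,"ay":0,"az":0,"fingers":-0.1},{"dx":0.0015,"dy":-0.0005,"dz":0.143,"ax":0,"ay":0,"az":0,"fingers":-0.3},{"dx":0.0015,"dy":-0.0005,"dz":0.143,"ax":0,"ay":0,"az":0,"fingers":-0.3},{"dx":0.0015,"dy":-0.0005,"dz":0.143,"ax":0,"ay":0,"az":0,"fingers":-0.3}]' 50; python3 -c "
from h import *
plan(.528,-.067,.203)"
```

```text
time: 34.0
tool_pos: [0.4331, 0.2917, 0.0595]
tcp_rot: [2.367, 2.062, 0.004]
wrist_force: [-2.9, -1.2, 6.0]
width: 0.503
shift [-0.3422  0.1437 -0.1432] turn [ 0.1968 -0.0334  0.0188] t 34.00
```

```bash
python3 -m inch '[{"dx":0,"dy":0,"dz":-0.03,"ax":0,"ay":0,"az":0,"fingers":-0.3},{"dx":0,"dy":0,"dz":-0.08,"ax":0,"ay":0,"az":0,"fingers":-0.3},{"dx":0,"dy":0,"dz":-0.13,"ax":0,"ay":0,"az":0,"fingers":-0.3},{"dx":-0.04,"dy":0.017,"dz":-0.143,"ax":0.1,"ay":0,"az":0,"fingers":-0.3},{"dx":-0.09,"dy":0.038,"dz":-0.143,"ax":0.1,"ay":0,"az":0,"fingers":-0.3},{"dx":-0.14,"dy":0.059,"dz":-0.143,"ax":0.1,"ay":0,"az":0,"fingers":-0.3},{"dx":-0.19,"dy":0.08,"dz":-0.143,"ax":0.1,"ay":0,"az":0,"fingers":-0.3},{"dx":-0.24,"dy":0.101,"dz":-0.143,"ax":0.1,"ay":0,"az":0,"fingers":-0.3},{"dx":-0.29,"dy":0.122,"dz":-0.143,"ax":0.1,"ay":0,"az":0,"fingers":-0.3},{"dx":-0.33,"dy":0.139,"dz":-0.143,"ax":0.1,"ay":0,"az":0,"fingers":-0.3},{"dx":-0.342,"dy":0.144,"dz":-0.143,"ax":0.1,"ay":0,"az":0,"fingers":-0.3},{"dx":-0.342,"dy":0.144,"dz":-0.143,"ax":0.1,"ay":0,"az":0,"fingers":-0.3},{"dx":-0.342,"dy":0.144,"dz":-0.143,"ax":0.1,"ay":0,"az":0,"fingers":-0.3}]' 50; python3 - <<'E'
from h import *
plan(.528,-.067,.07)
E
```

```text
time: 35.62
tool_pos: [0.5278, -0.0657, 0.2026]
tcp_rot: [-2.368, -2.064, -0.002]
wrist_force: [0.3, 0.8, -4.0]
width: 0.506
shift [-0.0015  0.0003  0.1326] turn [ 0.0515 -0.0713  0.0629] t 35.62
```

```bash
python3 -m inch '[{"dx":-0.0015,"dy":0,"dz":0.05,"ax":0,"ay":-0.1,"az":0,"fingers":-0.3},{"dx":-0.0015,"dy":0,"dz":0.1,"ax":0,"ay":-0.1,"az":0,"fingers":-0.3},{"dx":-0.0015,"dy":0,"dz":0.125,"ax":0,"ay":-0.1,"az":0,"fingers":-0.3},{"dx":-0.0015,"dy":0,"dz":0.131,"ax":0,"ay":-0.1,"az":0,"fingers":-0.3},{"dx":-0.0015,"dy":0,"dz":0.131,"ax":0,"ay":-0.1,"az":0,"fingers":-0.3},{"dx":-0.0015,"dy":0,"dz":0.131,"ax":0,"ay":-0.1,"az":0,"fingers":-0.3}]' 50; python3 -c "
from h import *
plan(.5276,-.067,.0665)"
```

```text
time: 36.38
tool_pos: [0.5294, -0.0669, 0.0735]
tcp_rot: [2.365, 2.063, 0.004]
wrist_force: [0.7, -0.8, -4.8]
width: 0.508
shift [-0.0003 -0.0018  0.007 ] turn [0.2527 0.0341 0.0983] t 36.38
```

```bash
python3 -m inch '[{"dx":0,"dy":-0.0018,"dz":0.003,"ax":0.2,"ay":0,"az":0,"fingers":-0.3},{"dx":0,"dy":-0.0018,"dz":0.006,"ax":0.2,"ay":0,"az":0,"fingers":-0.3},{"dx":0,"dy":-0.0018,"dz":0.008,"ax":0.2,"ay":0,"az":0,"fingers":-0.3},{"dx":0,"dy":-0.0018,"dz":0.008,"ax":0.2,"ay":0,"az":0,"fingers":-0.3}]' 50; python3 -c "
from h import *
plan(.5276,-.067,.0665)"
```

```text
time: 36.88
tool_pos: [0.528, -0.0668, 0.0666]
tcp_rot: [2.366, 2.064, 0.001]
wrist_force: [-3.2, -0.4, 5.4]
width: 0.505
shift [-0.0002 -0.0004  0.0001] turn [0.0766 0.0355 0.0914] t 36.88
```

```bash
python3 -m inch '[{"dx":0,"dy":0,"dz":-0.0005,"ax":0,"ay":0,"az":0,"fingers":0},{"dx":0,"dy":0,"dz":-0.0005,"ax":0,"ay":0,"az":0,"fingers":0.3},{"dx":0,"dy":0,"dz":-0.0005,"ax":0,"ay":0,"az":0,"fingers":0.6},{"dx":0,"dy":0,"dz":-0.0005,"ax":0,"ay":0,"az":0,"fingers":0.6},{"dx":0,"dy":0,"dz":-0.05,"ax":0,"ay":0,"az":0,"fingers":0.6},{"dx":0,"dy":0,"dz":-0.1,"ax":0,"ay":0,"az":0,"fingers":0.6},{"dx":0,"dy":0,"dz":-0.134,"ax":0,"ay":0,"az":0,"fingers":0.6},{"dx":0.06,"dy":-0.009,"dz":-0.134,"ax":0,"ay":0,"az":0,"fingers":0.6},{"dx":0.12,"dy":-0.018,"dz":-0.134,"ax":0,"ay":0,"az":0,"fingers":0.6},{"dx":0.18,"dy":-0.027,"dz":-0.134,"ax":0,"ay":0,"az":0,"fingers":0.6},{"dx":0.24,"dy":-0.036,"dz":-0.134,"ax":0,"ay":0,"az":0,"fingers":0.6},{"dx":0.3,"dy":-0.045,"dz":-0.134,"ax":0,"ay":0,"az":0,"fingers":0.6},{"dx":0.35,"dy":-0.054,"dz":-0.134,"ax":0,"ay":0,"az":0,"fingers":0.6},{"dx":0.35,"dy":-0.054,"dz":-0.134,"ax":0,"ay":0,"az":0,"fingers":0.6},{"dx":0.35,"dy":-0.054,"dz":-0.134,"ax":0,"ay":0,"az":0,"fingers":0.6}]' 50; python3 -c "
from h import *
plan(.521,.2872,.06)
tops(['motor_mid'],Z)"
```

```text
time: 38.75
tool_pos: [0.5217, 0.287, 0.2]
tcp_rot: [2.365, 2.065, -0.001]
wrist_force: [0.3, -1.7, -0.1]
width: 0.799
shift [ 0.0003 -0.0008  0.14  ] turn [0.0592 0.0939 0.141 ] t 38.75
motor_mid top p0.84 n254 mean [526.9736 -69.5431 111.9134] rect [527.5838 -70.2102] [43.7357 41.7943] 33.1
motor_mid side p0.69 n211 mean [527.6622 -61.9368 111.6731] rect [527.6784 -65.892 ] [41.9038 44.4797] 60.6
```

The motor is within 1 mm of its starting spot in both cameras. Module next.

```bash
python3 -m inch '[{"dx":0,"dy":-0.001,"dz":0.06,"ax":0,"ay":0,"az":0.1,"fingers":0.6},{"dx":0,"dy":-0.001,"dz":0.11,"ax":0,"ay":0,"az":0.1,"fingers":0.6},{"dx":0,"dy":-0.001,"dz":0.14,"ax":0,"ay":0,"az":0.1,"fingers":0.6},{"dx":0,"dy":-0.001,"dz":0.14,"ax":0,"ay":0,"az":0.1,"fingers":0.6},{"dx":0,"dy":-0.001,"dz":0.14,"ax":0,"ay":0,"az":0.1,"fingers":0.3},{"dx":0,"dy":-0.001,"dz":0.14,"ax":0,"ay":0,"az":0.1,"fingers":0},{"dx":0,"dy":-0.001,"dz":0.14,"ax":0,"ay":0,"az":0.1,"fingers":-0.2},{"dx":0,"dy":-0.001,"dz":0.14,"ax":0,"ay":0,"az":0.1,"fingers":-0.5},{"dx":0,"dy":-0.001,"dz":0.14,"ax":0,"ay":0,"az":0.1,"fingers":-0.5},{"dx":0,"dy":-0.001,"dz":0.14,"ax":0,"ay":0,"az":0.1,"fingers":-0.5}]' 40; python3 -c "
from h import *
plan(.5372,.0028,.2)"
```

```text
time: 40.2
tool_pos: [0.5222, 0.2867, 0.0622]
tcp_rot: [2.37, 2.059, 0.004]
wrist_force: [-1.7, 0.2, 6.8]
width: 0.393
shift [-0.2789  0.0549 -0.1378] turn [ 0.187  -0.0413 -0.116 ] t 40.20
```

```bash
python3 -m inch '[{"dx":0,"dy":0,"dz":-0.03,"ax":0,"ay":0,"az":0,"fingers":-0.5},{"dx":0,"dy":0,"dz":-0.08,"ax":0,"ay":0,"az":0,"fingers":-0.5},{"dx":0,"dy":0,"dz":-0.13,"ax":0,"ay":0,"az":0,"fingers":-0.5},{"dx":-0.04,"dy":0.008,"dz":-0.14,"ax":0.1,"ay":0,"az":-0.1,"fingers":-0.5},{"dx":-0.09,"dy":0.018,"dz":-0.14,"ax":0.1,"ay":0,"az":-0.1,"fingers":-0.5},{"dx":-0.14,"dy":0.028,"dz":-0.14,"ax":0.1,"ay":0,"az":-0.1,"fingers":-0.5},{"dx":-0.19,"dy":0.038,"dz":-0.14,"ax":0.1,"ay":0,"az":-0.1,"fingers":-0.5},{"dx":-0.24,"dy":0.048,"dz":-0.14,"ax":0.1,"ay":0,"az":-0.1,"fingers":-0.5},{"dx":-0.279,"dy":0.055,"dz":-0.14,"ax":0.1,"ay":0,"az":-0.1,"fingers":-0.5},{"dx":-0.279,"dy":0.055,"dz":-0.14,"ax":0.1,"ay":0,"az":-0.1,"fingers":-0.5},{"dx":-0.279,"dy":0.055,"dz":-0.14,"ax":0.1,"ay":0,"az":-0.1,"fingers":-0.5}]' 40; python3 - <<'E'
from h import *
plan(.5372,.0027,.075)
E
```

```text
time: 41.58
tool_pos: [0.5369, 0.0029, 0.2019]
tcp_rot: [-2.37, -2.062, -0.002]
wrist_force: [-0.7, 0.1, -2.2]
width: 0.396
shift [-0.0004  0.0002  0.1269] turn [ 0.0466 -0.0649 -0.0507] t 41.58
```

```bash
python3 -m inch '[{"dx":-0.0005,"dy":0,"dz":0.05,"ax":0.1,"ay":-0.1,"az":0,"fingers":-0.5},{"dx":-0.0005,"dy":0,"dz":0.1,"ax":0.1,"ay":-0.1,"az":0,"fingers":-0.5},{"dx":-0.0005,"dy":-0.001,"dz":0.12,"ax":0.1,"ay":-0.1,"az":0,"fingers":-0.5},{"dx":-0.0005,"dy":-0.001,"dz":0.126,"ax":0.1,"ay":-0.1,"az":0,"fingers":-0.5},{"dx":-0.0005,"dy":-0.001,"dz":0.126,"ax":0.1,"ay":-0.1,"az":0,"fingers":-0.5},{"dx":-0.0005,"dy":-0.001,"dz":0.126,"ax":0.1,"ay":-0.1,"az":0,"fingers":-0.5}]' 40; python3 -c "
from h import *
plan(.5372,.0027,.0692)"
```

```text
time: 42.32
tool_pos: [0.5375, 0.003, 0.0775]
tcp_rot: [2.368, 2.062, 0.002]
wrist_force: [0.0, -0.2, -2.6]
width: 0.393
shift [-0.0004 -0.0002  0.0083] turn [ 0.1178  0.0175 -0.0143] t 42.33
```

```bash
python3 -m inch '[{"dx":-0.0004,"dy":-0.0005,"dz":0.003,"ax":0.1,"ay":0,"az":0,"fingers":-0.5},{"dx":-0.0004,"dy":-0.0005,"dz":0.006,"ax":0.1,"ay":0,"az":0,"fingers":-0.5},{"dx":-0.0004,"dy":-0.0005,"dz":0.009,"ax":0.1,"ay":0,"az":0,"fingers":-0.5},{"dx":-0.0004,"dy":-0.0005,"dz":0.009,"ax":0.1,"ay":0,"az":0,"fingers":-0.5}]' 40; python3 -c "
from h import *
plan(.5372,.0027,.0692)"
```

```text
time: 42.82
tool_pos: [0.5371, 0.0026, 0.0692]
tcp_rot: [2.369, 2.062, 0.0]
wrist_force: [-2.4, -0.1, 3.5]
width: 0.398
shift [ 0.0001  0.0001 -0.    ] turn [ 0.0293  0.0158 -0.0253] t 42.83
```

```bash
python3 -m inch '[{"dx":0,"dy":0,"dz":-0.0005,"ax":0,"ay":0,"az":0,"fingers":-0.1},{"dx":0,"dy":0,"dz":-0.0005,"ax":0,"ay":0,"az":0,"fingers":0.2},{"dx":0,"dy":0,"dz":-0.0005,"ax":0,"ay":0,"az":0,"fingers":0.6},{"dx":0,"dy":0,"dz":-0.0005,"ax":0,"ay":0,"az":0,"fingers":0.6},{"dx":0,"dy":0,"dz":-0.05,"ax":0,"ay":0,"az":0,"fingers":0.6},{"dx":0,"dy":0,"dz":-0.1,"ax":0,"ay":0,"az":0,"fingers":0.6},{"dx":0,"dy":0,"dz":-0.134,"ax":0,"ay":0,"az":0,"fingers":0.6},{"dx":0.06,"dy":0.007,"dz":-0.134,"ax":0,"ay":0,"az":0,"fingers":0.6},{"dx":0.12,"dy":0.014,"dz":-0.134,"ax":0,"ay":0,"az":0,"fingers":0.6},{"dx":0.18,"dy":0.022,"dz":-0.134,"ax":0,"ay":0,"az":0,"fingers":0.6},{"dx":0.24,"dy":0.029,"dz":-0.134,"ax":0,"ay":0,"az":0,"fingers":0.6},{"dx":0.288,"dy":0.035,"dz":-0.134,"ax":0,"ay":0,"az":0,"fingers":0.6},{"dx":0.288,"dy":0.035,"dz":-0.134,"ax":0,"ay":0,"az":0,"fingers":0.6},{"dx":0.288,"dy":0.035,"dz":-0.134,"ax":0,"ay":0,"az":0,"fingers":0.6}]' 50; python3 -c "
from h import *
plan(.6112,.2836,.063)
tops(['motor_mid','module_mid'],Z)"
```

```text
time: 44.58
tool_pos: [0.611, 0.2827, 0.2025]
tcp_rot: [2.368, 2.063, -0.002]
wrist_force: [-0.8, 0.3, -0.4]
width: 0.804
shift [0.0011 0.0001 0.1395] turn [-0.0204  0.0851  0.0106] t 44.58
motor_mid top p0.89 n255 mean [526.8301 -69.3653 112.1492] rect [527.332  -69.5022] [43.0293 40.9369] 41.1
motor_mid side p0.92 n206 mean [527.0555 -60.992  111.8363] rect [521.3278 -56.1582] [41.3568 64.0853] 37.0
module_mid top p0.68 n344 mean [537.5059   1.4831 121.3831] rect [537.9614   1.5871] [56.0001 34.5615] 80.9
```

```bash
python3 -m inch '[{"dx":0.001,"dy":0,"dz":0.06,"ax":0,"ay":0,"az":0,"fingers":0.6},{"dx":0.001,"dy":0,"dz":0.11,"ax":0,"ay":0,"az":0,"fingers":0.6},{"dx":0.001,"dy":0,"dz":0.14,"ax":0,"ay":0,"az":0,"fingers":0.6},{"dx":0.001,"dy":0,"dz":0.14,"ax":0,"ay":0,"az":0,"fingers":0.6},{"dx":0.001,"dy":0,"dz":0.14,"ax":0,"ay":0,"az":0,"fingers":0.3},{"dx":0.001,"dy":0,"dz":0.14,"ax":0,"ay":0,"az":0,"fingers":0.1},{"dx":0.001,"dy":0,"dz":0.14,"ax":0,"ay":0,"az":0,"fingers":-0.1},{"dx":0.001,"dy":0,"dz":0.14,"ax":0,"ay":0,"az":0,"fingers":-0.4},{"dx":0.001,"dy":0,"dz":0.14,"ax":0,"ay":0,"az":0,"fingers":-0.4},{"dx":0.001,"dy":0,"dz":0.14,"ax":0,"ay":0,"az":0,"fingers":-0.4}]' 40; python3 -c "
from h import *
plan(.5465,.072,.203)"
```

```text
time: 46.12
tool_pos: [0.6131, 0.2835, 0.066]
tcp_rot: [2.37, 2.06, 0.006]
wrist_force: [-0.6, -0.2, 6.5]
width: 0.465
shift [-0.2185 -0.036  -0.1375] turn [ 0.2211 -0.0897 -0.1052] t 46.12
```

```bash
python3 -m inch '[{"dx":0,"dy":0,"dz":-0.03,"ax":0,"ay":0,"az":0,"fingers":-0.4},{"dx":0,"dy":0,"dz":-0.08,"ax":0,"ay":0,"az":0,"fingers":-0.4},{"dx":0,"dy":0,"dz":-0.13,"ax":0,"ay":0,"az":0,"fingers":-0.4},{"dx":-0.04,"dy":-0.006,"dz":-0.138,"ax":0.1,"ay":0,"az":-0.1,"fingers":-0.4},{"dx":-0.09,"dy":-0.014,"dz":-0.138,"ax":0.1,"ay":0,"az":-0.1,"fingers":-0.4},{"dx":-0.14,"dy":-0.022,"dz":-0.138,"ax":0.1,"ay":0,"az":-0.1,"fingers":-0.4},{"dx":-0.19,"dy":-0.03,"dz":-0.138,"ax":0.1,"ay":0,"az":-0.1,"fingers":-0.4},{"dx":-0.218,"dy":-0.036,"dz":-0.138,"ax":0.1,"ay":0,"az":-0.1,"fingers":-0.4},{"dx":-0.218,"dy":-0.036,"dz":-0.138,"ax":0.1,"ay":0,"az":-0.1,"fingers":-0.4},{"dx":-0.218,"dy":-0.036,"dz":-0.138,"ax":0.1,"ay":0,"az":-0.1,"fingers":-0.4}]' 40; python3 - <<'E'
from h import *
plan(.5465,.072,.079)
E
```

```text
time: 47.38
tool_pos: [0.5465, 0.0727, 0.2034]
tcp_rot: [2.369, 2.062, 0.005]
wrist_force: [-0.1, 0.1, -2.9]
width: 0.465
shift [-0.001  -0.0002  0.1244] turn [ 0.1198 -0.115  -0.0249] t 47.38
```

```bash
python3 -m inch '[{"dx":-0.001,"dy":0,"dz":0.05,"ax":0.1,"ay":-0.1,"az":0,"fingers":-0.4},{"dx":-0.001,"dy":0,"dz":0.1,"ax":0.1,"ay":-0.1,"az":0,"fingers":-0.4},{"dx":-0.001,"dy":-0.001,"dz":0.118,"ax":0.1,"ay":-0.1,"az":0,"fingers":-0.4},{"dx":-0.001,"dy":-0.001,"dz":0.124,"ax":0.1,"ay":-0.1,"az":0,"fingers":-0.4},{"dx":-0.001,"dy":-0.001,"dz":0.124,"ax":0.1,"ay":-0.1,"az":0,"fingers":-0.4},{"dx":-0.001,"dy":-0.001,"dz":0.124,"ax":0.1,"ay":-0.1,"az":0,"fingers":-0.4}]' 40; python3 -c "
from h import *
plan(.5465,.072,.073)"
```

```text
time: 48.12
tool_pos: [0.5476, 0.0724, 0.0815]
tcp_rot: [2.368, 2.061, 0.006]
wrist_force: [0.5, -0.2, -3.3]
width: 0.463
shift [-0.0005 -0.0011  0.0085] turn [ 0.2407 -0.0659 -0.0166] t 48.12
```

```bash
python3 -m inch '[{"dx":-0.0005,"dy":-0.0012,"dz":0.003,"ax":0.2,"ay":0,"az":0,"fingers":-0.4},{"dx":-0.0005,"dy":-0.0012,"dz":0.006,"ax":0.2,"ay":0,"az":0,"fingers":-0.4},{"dx":-0.0005,"dy":-0.0012,"dz":0.009,"ax":0.2,"ay":0,"az":0,"fingers":-0.4},{"dx":-0.0005,"dy":-0.0012,"dz":0.009,"ax":0.2,"ay":0,"az":0,"fingers":-0.4}]' 40; python3 -c "
from h import *
plan(.5465,.072,.073)"
```

```text
time: 48.62
tool_pos: [0.5465, 0.0721, 0.073]
tcp_rot: [-2.369, -2.062, -0.003]
wrist_force: [-1.4, 0.0, 1.5]
width: 0.466
shift [-0.0001 -0.      0.    ] turn [ 0.0502 -0.0778 -0.0251] t 48.62
```

```bash
python3 -m inch '[{"dx":0,"dy":0,"dz":-0.0005,"ax":0,"ay":0,"az":0,"fingers":0},{"dx":0,"dy":0,"dz":-0.0005,"ax":0,"ay":0,"az":0,"fingers":0.3},{"dx":0,"dy":0,"dz":-0.0005,"ax":0,"ay":0,"az":0,"fingers":0.6},{"dx":0,"dy":0,"dz":-0.0005,"ax":0,"ay":0,"az":0,"fingers":0.6},{"dx":0,"dy":0,"dz":-0.05,"ax":0,"ay":0,"az":0,"fingers":0.6},{"dx":0,"dy":0,"dz":-0.1,"ax":0,"ay":0,"az":0,"fingers":0.6},{"dx":0,"dy":0,"dz":-0.15,"ax":0,"ay":0,"az":0,"fingers":0.6},{"dx":0.06,"dy":0,"dz":-0.15,"ax":0,"ay":0,"az":0,"fingers":0.6},{"dx":0.12,"dy":-0.02,"dz":-0.15,"ax":0,"ay":0,"az":0,"fingers":0.6},{"dx":0.18,"dy":-0.05,"dz":-0.15,"ax":0,"ay":0,"az":0,"fingers":0.6},{"dx":0.24,"dy":-0.09,"dz":-0.15,"ax":0,"ay":0,"az":0,"fingers":0.6},{"dx":0.3,"dy":-0.13,"dz":-0.15,"ax":0,"ay":0,"az":0,"fingers":0.6},{"dx":0.35,"dy":-0.15,"dz":-0.15,"ax":0,"ay":0,"az":0,"fingers":0.6},{"dx":0.35,"dy":-0.15,"dz":-0.15,"ax":0,"ay":0,"az":0,"fingers":0.6},{"dx":0.35,"dy":-0.15,"dz":-0.15,"ax":0,"ay":0,"az":0,"fingers":0.6}]' 50; python3 - <<'E'
from h import *
tops(list(Z),Z)
a,d=bot.read_camera("top");b,e=bot.read_camera("side")
cv2.imwrite("pics/f.png",np.hstack([cv2.resize(a[120:220,130:350],None,fx=1.8,fy=3)[:,:],cv2.resize(b[150:310,130:290],(320,300))]))
cv2.imwrite("pics/f2.png",cv2.resize(b[150:320,130:330],None,fx=3.5,fy=3.5))
cv2.imwrite("pics/f1.png",cv2.resize(a[115:220,130:350],None,fx=3.6,fy=3.6))
E
```

```text
time: 50.5
tool_pos: [0.4456, 0.4397, 0.2229]
tcp_rot: [2.367, 2.065, 0.001]
wrist_force: [-0.2, -1.4, -0.2]
width: 0.802
motor_mid top p0.88 n256 mean [526.6129 -69.5505 112.0603] rect [526.7358 -69.4659] [43.0069 41.7673] 27.1
post_mid top p0.76 n292 mean [546.8002  70.7651 121.4451] rect [547.7548  71.4508] [40.2835 41.1213] 81.4
module_mid top p0.71 n329 mean [537.1176   0.7009 121.7801] rect [537.6096   1.0833] [54.6813 34.3442] 81.2
```

View pics/f1.png

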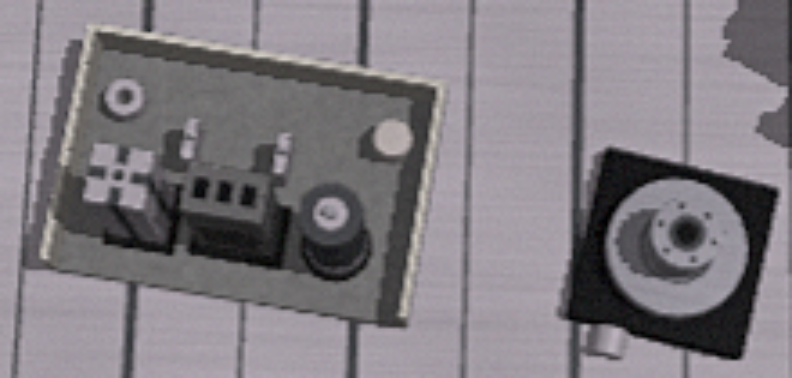

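View pics/f2.png

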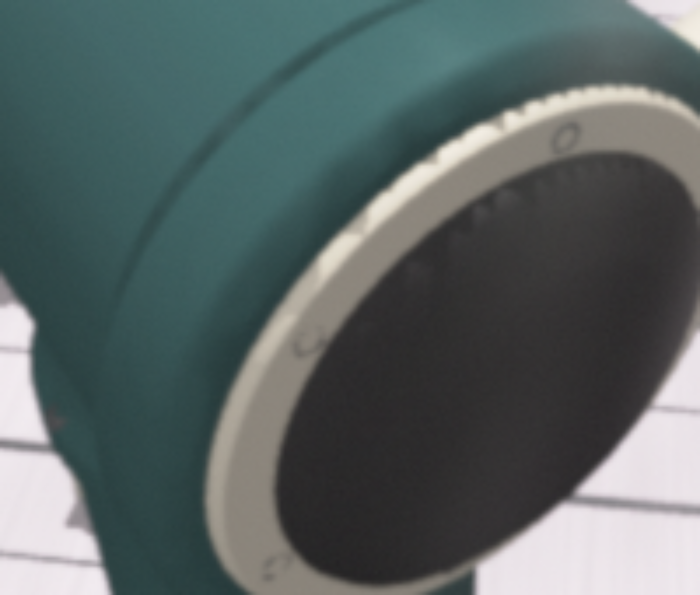

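The top crop matches the start: post (118,175), module (228,200) and motor (330,215) are on their pads, and the hub is mid-disc at (688,232). The side camera is blocked by the arm. Offsets from the baseline are about 1 mm and everything is upright, so I'm handing in.

```bash
python3 -c "
from workcell import bot
print(bot.read_state()['time'],bot.finish_job())"
```

```text
the job is handed in; nothing more can be done
51.0 None
```

The job is done and handed in at 51 s of the 141 s allowed. I moved post, module and motor to the tray, then put the hub on the smallest turntable. I regripped the hub once to correct a 3 mm offset. After that the motor, module and post went back on their own pads, each squared to the bay.

**Bay (last top-camera check):**
- All three stand upright, within about 0.8 mm (motor), 0.8 mm (post) and 1.3 mm (module) of where they started.
- Module and post edges read within about 1° of the pads' direction.

**Turntable:** the hub was about 1.4 mm from the disc's centre in the top camera.

**Not fully confirmed:**
- The arm blocked the side camera in the last look. From that side only the motor was checked cleanly after its return, and it agreed within 1 mm. The corrected hub, the module and the post were checked from above only.
- The two cameras disagree by about 2.4 mm in y. I judged the bay positions against each camera's own starting measurement to cancel that.

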